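Set out the stall painter's table

ROBOT

A 6-joint arm with a two-finger parallel gripper is mounted at the origin on the work surface. World frame = base frame: x ahead of the robot, y to its left, z up, the work surface at z = 0. Lengths are in m, angles in rad, forces in N, time in s.
With the tool pointing down it reaches from about 0.25 to 0.725 m from the base axis. Payload 4 kg.
Tool frame: the origin (TCP) lies midway between the tips of the shut fingers; the grasp point (between the pads) lies 19 mm behind it; z points along the fingers, y is the direction in which the jaws open and shut (so a half turn about z gives the same grasp; the last joint's range is limited). The gripper opens to 85 mm and grips with 20 to 120 N. Pads are 22 mm wide; open, the fingers measure 114 mm over their backs; the gripper's body (76 mm by 85 mm) begins 54 mm behind the grasp point. The pads swing forward as they close: fully open they stand 13 mm farther back than shut.
Start: joints at [1.184, 0.241, 0.005, 1.335, 0, 1.571], TCP at [0.189, 0.463, 0.231] pointing down, gripper open.
Joint ranges: [-2.72, 2.72], [-1.05, 1.87], [-1.09, 1.28], [-1.99, 2.15], [-1.42, 1.44], [-3.14, 3.14]. Speed limits (rad/s): [2.79, 2.79, 3.14, 3.14, 3.14, 3.14].

INTERFACE

Orientations are given as a unit quaternion [x, y, z, w].
In Python, from workcell import bot gives the robot as it stands.
- The arm moves only by the shell command python3 -m inch 'ROWS'. ROWS is JSON, a list of rows, each a list of 5 numbers: the shift along the tool's x, y, z scaled (see below), then the turn about the tool's z scaled (see below), then the closure, from 0 (fully open) to 1 (shut). A call has 1 to 10 rows; each row is the pose to reach, as a shift and turn from the pose commanded when the call began, along the tool's axes at that moment; what a row does not reach only later rows make up. The controller multiplies each number of a shift by 100 cm and each number of a turn by 120 degrees. A row lasts 1/8 s, in which the tool goes at most 62.5 mm and 10.7 degrees, less where a joint would pass 70% of its speed; a pose out of reach is approached as far as the arm can. A call with a number of a shift or a turn outside -1 to 1 is refused whole. A call with a gripper value outside its range is refused whole. The fingers move at their own pace and stop on an object; the grip force is fixed at half the most. Time passes only in rows, so rows that repeat a pose let the fingers close. It gives the time, the measured TCP pose, the force and the opening at its end, in the units of the state.
- bot.get_obs(): the state, without advancing time (a new reading comes with each control period).
- bot.camera(name): name is "scene" or "side" or "wrist"; returns the picture (480x640x3 uint8, red, green, blue); there is no depth.
- bot.calibration(name): a dict with "intrinsics" (3x3 intrinsics, pixels), "xyz" and "attitude" of the camera in the world; the wrist camera has in their place "tool_from_camera" (4x4, takes a point from camera to tool coordinates, whose origin is the TCP and whose axes are the flange's). Camera axes: x right, y down, z forward; pixel columns grow to the right and rows downward; lengths in m; the calibration is good to about 2 mm. A picture is of the moment at which its call begins: read the wrist's pose just before it. calibration takes no time and is no camera call.
- bot.job_done(): hands the job in, once; it reports no verdict.
Trained networks look in the newest picture that a camera, given by its name, has taken for a name from the list of things; names that differ only in an ending like _2 or _b are one class to them, and where a whole thing is asked for, a point or a joint stands for the part that bears it (a point fixed in the world has none). Each returns a list of dicts, best first, with "score" (0 to 1); they miss things now and then, are a little off and sometimes report something else, mostly with a low value. They report only what shows in the picture. A call takes as long as a camera call. They do not tell look-alikes from the thing itself.
- bot.masks_of(camera, target): "pixels" (480x640 bool, what is visible of it) and "extent" ([left, top, width, height] as shares, 0 to 1, of the picture: columns of its width, rows of its height, round what is visible of it).
- bot.spot_point(camera, target): "point" ([column, row] as shares, 0 to 1, of the picture: columns of its width, rows of its height: a listed point, or the origin of a listed thing).
The state is a dict: "clock": time; "joint_pos": joint angles; "joint_vel": joint speeds; "tau": joint torques, N m; "eef_pos": TCP position; "tool_rot": TCP orientation; "ft_force": force on the tool from outside, world axes, zero at the start; "ft_torque": the same for the moment, N m; "grip_width": finger opening in m.
Only numpy, scipy, OpenCV 4.12 (cv2) and the standard library are available. Lean on these libraries where they do the work, as an engineer would, in place of code of your own. Each camera call takes 0.05 s, during which the arm holds its last target.

TASK

Set out the painting place in this order: the steel ink tin on the middle of the blue tile, the green seal upright on the middle of the tin, the white cup on the middle of the cork coaster, the blue jar on the table exactly midway between coaster and tile, and last the brass paperweight on the middle of the stack of cards. Set each thing down gently, right way up and never dropped, let go of it, and leave the yellow jar and the terracotta bowl where they are.

Things in the scene. Friction and masses are not known exactly. Their poses are not given: they have to be found in the camera images.
- tin: Round steel ink-pad tin with a flat red top (flush), diameter 54 mm, height 22 mm, about 90 g, loose. Origin: centre of its underside; z up.
- seal: Green stone seal: upright square block 26 x 26 mm, 46 mm tall, with a smaller 19 x 19 mm head on top (54 mm tall in all), about 75 g, loose. Origin: centre of its underside; x and y square to its flat sides, z up. Any side may face any way.
- cup: White ceramic water cup, empty, no handle: rim diameter 58 mm, a little narrower towards the foot, 66 mm tall, wall 3 mm, about 120 g, loose. Origin: centre of its underside; z up.
- blue_jar: Closed paint jar, blue with a blue lid and white label band: diameter 42 mm up to 34 mm height, lid diameter 44 mm from there to the top at 48 mm; about 80 g, loose. Origin: centre of its underside; z up.
- weight: Brass paperweight: disc of diameter 40 mm, 20 mm tall, tapering to a small knob of diameter 20 mm on top (39 mm tall in all), about 220 g, loose. Origin: centre of its underside; z up.
- tile: Square blue glazed tile, 84 x 84 x 6 mm, lying fixed on the table. Origin: centre of its underside (its top is 6 mm higher); x and y along its sides.
- coaster: Round cork coaster, diameter 88 mm, 5 mm thick, fixed on the table. Origin: centre of its underside (its top is 5 mm higher). Its y axis always lies along the straight line through the centre of the tile, which lies 280 mm away, centre to centre, on either side.
- cards: Stack of white picture cards, 96 mm (its x) by 72 mm (its y), 10 mm thick, with a little green sprig drawn along one long edge; fixed on the table. Origin: centre of its underside (its top is 10 mm higher).
- yellow_jar: Bystander: closed paint jar of the same shape and size as the blue one, but yellow with a yellow lid; loose, to be left where it stands. Origin: centre of its underside.
- bowl: Bystander: shallow terracotta bowl, rim diameter 92 mm, 30 mm tall, loose, to be left where it stands. Origin: centre of its underside.
Not all that is in view belongs to the job. Several things have the shape of the tile; the one meant has the colours described above.

How it is judged:
By the outcome, as a careful person would: the job done as asked, in the order asked, and still so for the second after the job is handed in, with the robot touching nothing.
It also fails if it takes over 136 s, if anything falls off the work surface, if the arm or the gripper's body presses on something with over 40 N, if the wrist force passes 120 N, or if a joint passes its speed limit or range.

## Working session

There is one attempt and no reset: what is moved stays moved. The work goes in short steps, Python scripts to look and compute and a shell command to move; the robot and the scene stay as the last step left them, time stands still between calls to the robot, and variables do not carry over. Pictures are saved under pics/ and viewed, and the job is handed in when it is done.

```bash
ls; mkdir -p pics; python3 - <<'E'
from workcell import bot
import cv2
print(bot.get_obs())
for n in ("scene","side","wrist"):
    im=bot.camera(n); cv2.imwrite(f"pics/{n}0.png",im[:,:,::-1]); print(n,bot.calibration(n))
E
```

```text
pics
{'clock': 0.0, 'joint_pos': array([ 1.18398922e+00,  2.41422477e-01,  3.70626003e-03,  1.33519544e+00,
       -3.07986642e-05,  1.57078872e+00]), 'joint_vel': array([ 0.00034381,  0.00038473, -0.00018496,  0.00062519, -0.00093839,
       -0.00149326]), 'tau': array([ 3.11833537e-04, -3.72317791e+01,  2.52408224e+01,  1.68437522e-02,
       -1.61852910e-06, -7.72960277e-06]), 'eef_pos': array([0.1883841 , 0.46246335, 0.23040136]), 'tool_rot': array([ 1.92196245e-01,  9.81355942e-01, -1.04090392e-03, -1.88174915e-04]), 'ft_force': array([-0.67519292,  0.35204565, -0.36309162]), 'ft_torque': array([ 0.00144415,  0.00740442, -0.00296712]), 'grip_width': 0.08536367096313915}
scene {'intrinsics': array([[478.66960556,   0.        , 320.66925066],
       [  0.        , 478.66960556, 240.22584661],
       [  0.        ,   0.        ,   1.        ]]), 'xyz': array([ 1.02411323, -0.18105052,  0.81797814]), 'attitude': array([ 0.80835305,  0.49960344, -0.16957249, -0.26116455])}
side {'intrinsics': array([[613.54785095,   0.        , 301.40322237],
       [  0.        , 613.54785095, 234.07765563],
       [  0.        ,   0.        ,   1.        ]]), 'xyz': array([0.12929167, 0.95891016, 0.88760746]), 'attitude': array([-0.18136718,  0.89342551, -0.40483362,  0.07075693])}
wrist {'intrinsics': array([[377.62832305,   0.        , 318.67228455],
       [  0.        , 377.62832305, 231.863395  ],
       [  0.        ,   0.        ,   1.        ]]), 'tool_from_camera': array([[ 3.39601400e-04, -9.47323601e-01, -3.20277817e-01,
         8.19514625e-02],
       [ 9.99998530e-01,  8.60033818e-04, -1.48349154e-03,
         1.32531548e-04],
       [ 1.68079630e-03, -3.20276843e-01,  9.47322500e-01,
        -1.42396976e-01],
       [ 0.00000000e+00,  0.00000000e+00,  0.00000000e+00,
         1.00000000e+00]])}
```

View pics/scene0.png

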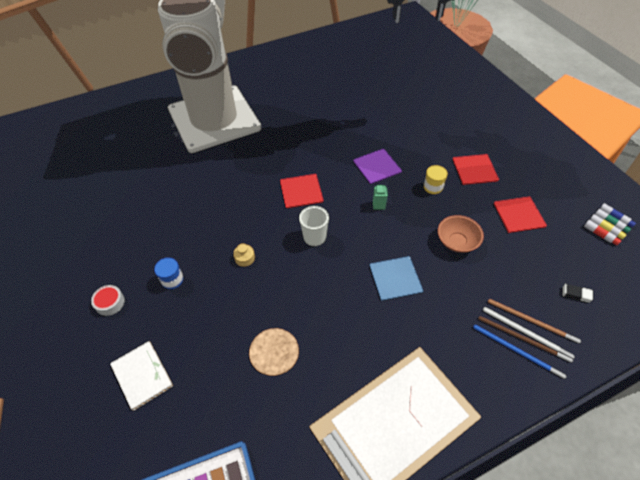

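View pics/side0.png

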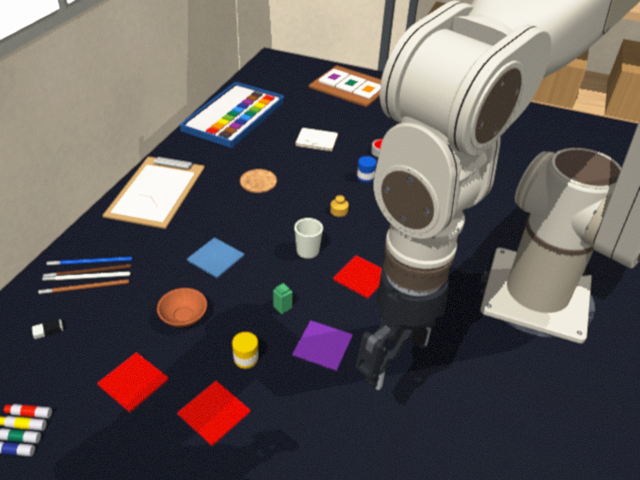

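View pics/wrist0.png

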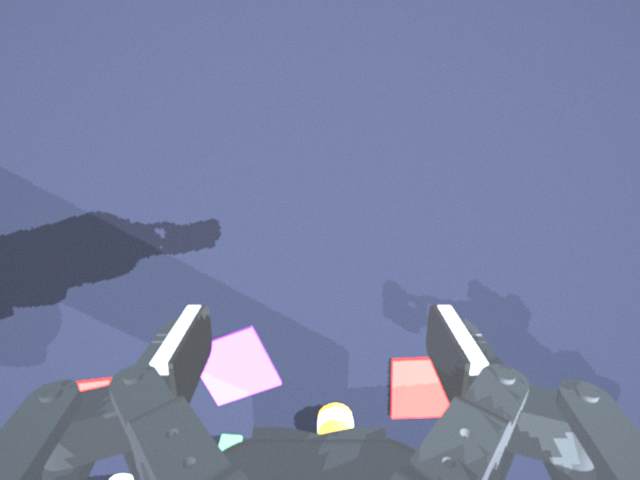

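The scene and side pictures show every item. The blue tile is at scene (397,278) and side (216,257). The cup is at scene (314,226), the seal at (380,197), the tin at (108,299), the blue jar at (169,272) and the weight at (244,255). The wrist picture shows mostly bare table.

```bash
cat > h.py <<'E'
import numpy as np, cv2
from scipy.spatial.transform import Rotation as R
from workcell import bot
def cam(n,obs=None):
    c=bot.calibration(n); K=np.array(c["intrinsics"])
    if n=="wrist":
        obs=obs or bot.get_obs()
        T=np.eye(4);T[:3,:3]=R.from_quat(obs["tool_rot"]).as_matrix();T[:3,3]=obs["eef_pos"]
        T=T@c["tool_from_camera"]
        return K,T[:3,:3],T[:3,3]
    return K,R.from_quat(c["attitude"]).as_matrix(),np.array(c["xyz"])
def ray(C,uv):
    K,Rm,t=C
    return t,Rm@np.linalg.solve(K,[uv[0],uv[1],1.])
def atz(C,uv,z):
    t,d=ray(C,uv); return t+d*(z-t[2])/d[2]
def proj(C,P):
    K,Rm,t=C; p=(np.atleast_2d(P)-t)@Rm; p=p@K.T; return p[:,:2]/p[:,2:]
def tri(rays):
    A=np.zeros((3,3));b=np.zeros(3)
    for t,d in rays:
        d=d/np.linalg.norm(d);M=np.eye(3)-np.outer(d,d);A+=M;b+=M@t
    return np.linalg.solve(A,b)
E
python3 - <<'E'
from h import *
names="tin seal cup blue_jar weight tile coaster cards yellow_jar bowl".split()
Cs={n:cam(n) for n in("scene","side")}
out={}
for n in Cs:
    bot.camera(n)
    for t in names:
        m=bot.masks_of(n,t); s=bot.spot_point(n,t)
        print(n,t,[(round(float(a["score"]),2),(np.array(a["extent"])*[640,480,640,480]).round().astype(int).tolist()) for a in m][:5],
          [(round(float(a["score"]),2),(np.array(a["point"])*[640,480]).round(1).tolist(),atz(Cs[n],np.array(a["point"])*[640,480],0)[:2].round(3).tolist()) for a in s][:5])
        for i,a in enumerate(m[:5]): out[f"{n}|{t}|{i}"]=a["pixels"]
np.savez_compressed("m0.npz",**out)
print(bot.get_obs()["clock"])
E
```

```text
scene tin [(0.94, [90, 287, 31, 28])] [(0.66, [107.8, 305.6], [0.435, -0.363])]
scene seal [(0.66, [375, 186, 12, 23]), (0.49, [157, 260, 27, 30])] [(0.5, [383.7, 205.4], [0.458, 0.244])]
scene cup [(0.74, [300, 207, 29, 38])] []
scene blue_jar [(0.81, [155, 260, 29, 28])] [(0.71, [170.7, 279.2], [0.432, -0.237]), (0.4, [108.6, 303.9], [0.432, -0.36])]
scene weight [(0.79, [230, 245, 24, 19])] [(0.72, [242.3, 255.1], [0.442, -0.087])]
scene tile [(0.96, [371, 258, 49, 46]), (0.88, [454, 157, 44, 31]), (0.77, [358, 150, 42, 31]), (0.71, [282, 173, 41, 36]), (0.54, [300, 206, 32, 42])] [(0.81, [378.3, 166.2], [0.347, 0.295]), (0.75, [299.9, 192.8], [0.339, 0.093]), (0.74, [394.9, 273.3], [0.623, 0.172]), (0.66, [473.7, 169.6], [0.459, 0.49]), (0.57, [518.9, 214.9], [0.616, 0.493])]
scene coaster [(0.59, [248, 327, 48, 50])] [(0.85, [273.1, 350.0], [0.664, -0.111])]
scene cards [(0.95, [114, 341, 56, 66])] []
scene yellow_jar [(0.69, [422, 166, 25, 28])] [(0.94, [431.8, 188.2], [0.464, 0.369])]
scene bowl [(0.64, [438, 213, 43, 41])] [(0.7, [453.0, 242.8], [0.613, 0.321])]
side tin [] [
[... 447 characters left out ...]
0.98, [292, 323, 60, 46]), (0.68, [96, 356, 70, 56]), (0.66, [332, 257, 52, 41]), (0.61, [189, 240, 56, 42]), (0.55, [179, 382, 71, 67])] [(0.93, [216.8, 262.6], [0.622, 0.177]), (0.91, [321.0, 343.1], [0.349, 0.286]), (0.73, [359.0, 276.0], [0.339, 0.096]), (0.61, [131.6, 384.5], [0.613, 0.497]), (0.59, [216.7, 413.7], [0.453, 0.49])]
side coaster [(0.94, [239, 171, 37, 22])] [(0.89, [258.2, 181.6], [0.664, -0.111])]
side cards [(0.82, [296, 131, 41, 21]), (0.16, [356, 160, 19, 20])] [(0.89, [316.5, 140.5], [0.602, -0.337])]
side yellow_jar [(0.73, [231, 332, 26, 37])] [(0.57, [244.5, 359.9], [0.46, 0.375])]
side bowl [(0.9, [156, 290, 51, 37])] [(0.66, [181.2, 316.2], [0.614, 0.331])]
2.25
```

```bash
cat > fit.py <<'E'
from h import *
from scipy.optimize import least_squares
def ring(r,z,n=48):
    a=np.linspace(0,2*np.pi,n,endpoint=False); return np.c_[r*np.cos(a),r*np.sin(a),np.full(n,z)]
def box(a,b,z0,z1): return np.array([[sx*a/2,sy*b/2,z] for sx in(-1,1) for sy in(-1,1) for z in(z0,z1)])
M={"tin":np.r_[ring(.027,0),ring(.027,.022)],"seal":np.r_[box(.026,.026,0,.046),box(.019,.019,.046,.054)],
"cup":np.r_[ring(.0245,0),ring(.029,.066)],"blue_jar":np.r_[ring(.021,0),ring(.021,.034),ring(.022,.034),ring(.022,.048)],
"weight":np.r_[ring(.02,0),ring(.02,.02),ring(.01,.039)],"tile":box(.084,.084,0,.006),"coaster":np.r_[ring(.044,0),ring(.044,.005)],
"cards":box(.096,.072,0,.01),"bowl":np.r_[ring(.03,0),ring(.046,.03)]}
M["yellow_jar"]=M["blue_jar"]
SEED={"tin":(.433,-.36),"seal":(.452,.235),"cup":(.465,.079),"blue_jar":(.434,-.235),"weight":(.445,-.088),"tile":(.622,.175),"coaster":(.664,-.111),"cards":(.602,-.337),"yellow_jar":(.462,.372),"bowl":(.613,.326)}
def world(t,x,y,z,w):
    c,s=np.cos(w),np.sin(w); P=M[t]; return P@np.array([[c,s,0],[-s,c,0],[0,0,1]])+[x,y,z]
def hullstat(uv):
    h=cv2.convexHull(uv.astype(np.float32)); m=cv2.moments(h)
    return np.array([m["m10"]/m["m00"],m["m01"]/m["m00"]]),m["m00"],h
def mask(im,C,t,seed,yaw=0.,pad=8,thr=75,z=0):
    uv=proj(C,world(t,*seed,z,yaw)); lo=uv.min(0)-pad; hi=uv.max(0)+pad
    lo=np.maximum(lo,0).astype(int); hi=hi.astype(int)
    sub=im[lo[1]:hi[1],lo[0]:hi[0]]; k=(sub.max(2)>thr).astype(np.uint8)
    n,l,st,ce=cv2.connectedComponentsWithStats(k,connectivity=4)
    if n<2: return None
    c=hullstat(uv)[0]-lo
    i=max(range(1,n),key=lambda i: st[i,4]-3*np.hypot(*(ce[i]-c)))
    ys,xs=np.nonzero(l==i); b=st[i]
    edge = b[0]==0 or b[1]==0 or b[0]+b[2]==sub.shape[1] or b[1]+b[3]==sub.shape[0]
    pts=np.c_[xs,ys]+lo
    q=np.r_[pts+[.5,.5],pts+[-.5,.5],pts+[.5,-.5],pts-[.5,.5]]
    return q,edge,(xs+lo[0],ys+lo[1])
def fityaw(t,h,C,p,sym):
    # yaw by IoU
    best=None
    lo=h.min((0,1))-3; h0=((h-lo)*4).astype(np.int32); sz=tuple((h0.max((0,1))+40).astype(int))
    a=cv2.fillConvexPoly(np.zeros(sz[::-1],np.uint8),h0,1)
    for w in np.arange(0,sym,np.pi/180):
        u=hullstat(proj(C,world(t,*p,w)))[2]; b=cv2.fillConvexPoly(np.zeros(sz[::-1],np.uint8),((u-lo)*4).astype(np.int32),1)
        s=(a&b).sum()/(a|b).sum()
        if best is None or s>best[0]: best=(s,w)
    return best
E
python3 - <<'E'
from fit import *
ims={n:cv2.imread(f"pics/{n}0.png")[:,:,::-1] for n in("scene","side")}
Cs={n:cam(n) for n in ims}
vis={n:ims[n].copy() for n in ims}
for t in M:
    ms={}
    for n in ims:
        r=mask(ims[n],Cs[n],t,SEED[t])
        if r is None or r[1]: print(t,n,"bad mask")
        if r: ms[n]=hullstat(r[0]); vis[n][r[2][1],r[2][0]]=(255,0,255)
    sym={"seal":np.pi/2,"tile":np.pi/2,"cards":np.pi}.get(t)
    w=0;p=np.r_[SEED[t],0.]
    for it in range(3):
        if sym: ws=[fityaw(t,ms[n][2],Cs[n],p,sym) for n in ms]; w=max(ws)[1]
        f=lambda q:np.concatenate([hullstat(proj(Cs[n],world(t,q[0],q[1],q[2],w)))[0]-ms[n][0] for n in ms])
        s=least_squares(f,p,diff_step=1e-4,x_scale=.01); p=s.x
    p1={n:least_squares(lambda q:hullstat(proj(Cs[n],world(t,q[0],q[1],0,w)))[0]-ms[n][0],p[:2]).x.round(4).tolist() for n in ms}
    print(t,p.round(4),"yaw",[(round(a,2),round(np.degrees(b))) for a,b in ws] if sym else "",
     "area ratio",[round(float(ms[n][1]/hullstat(proj(Cs[n],world(t,*p,w)))[1]),2) for n in ms],"res px",s.fun.round(1),p1)
for n in vis: cv2.imwrite(f"pics/{n}_m.png",vis[n][:,:,::-1])
E
```

```text
tin side bad mask
tin [ 0.4268 -0.3585 -0.0031] yaw  area ratio [1.14, 2.93] res px [-0.2 -0.1 -0.2  0.2] {'scene': [0.4296, -0.3575], 'side': [0.4254, -0.3549]}
seal [0.4493 0.2351 0.0011] yaw [(np.float64(0.89), 64), (np.float64(0.91), 67)] area ratio [1.04, 1.06] res px [-0.5 -0.3 -0.5  0.2] {'scene': [0.4496, 0.2363], 'side': [0.4491, 0.2334]}
cup [0.4647 0.0679 0.0023] yaw  area ratio [1.13, 1.1] res px [-0.4 -0.2 -0.4  0.2] {'scene': [0.464, 0.0691], 'side': [0.465, 0.0645]}
blue_jar side bad mask
blue_jar [ 0.4274 -0.2363 -0.0011] yaw  area ratio [1.15, 2.13] res px [-1.8 -1.5 -2.4  1.5] {'scene': [0.4333, -0.234], 'side': [0.4235, -0.243]}
weight [ 4.49e-01 -8.51e-02 -1.00e-04] yaw  area ratio [1.16, 1.15] res px [-0.2 -0.1 -0.2  0.2] {'scene': [0.4497, -0.0849], 'side': [0.4486, -0.0858]}
tile [0.6318 0.1664 0.0014] yaw [(np.float64(0.9), 76), (np.float64(0.9), 77)] area ratio [1.11, 1.11] res px [-0.5 -0.2 -0.6  0.2] {'scene': [0.6322, 0.1678], 'side': [0.6318, 0.164]}
coaster [ 0.6663 -0.1117  0.0007] yaw  area ratio [1.09, 1.14] res px [-0.4 -0.2 -0.5  0.2] {'scene': [0.6667, -0.1112], 'side': [0.666, -0.1137]}
cards [ 0.6029 -0.3373 -0.    ] yaw [(np.float64(0.88), 5), (np.float64(0.81), 6)] area ratio [1.14, 1.24] res px [-0.1 -0.1 -0.2  0.1] {'scene': [0.6032, -0.3371], 'side': [0.6025, -0.3379]}
bowl [0.6118 0.33   0.0021] yaw  area ratio [1.08, 1.05] res px [-0.7 -0.3 -0.7  0.1] {'scene': [0.6119, 0.3322], 'side': [0.612, 0.3278]}
yellow_jar [0.4601 0.3726 0.0013] yaw  area ratio [1.16, 1.09] res px [-0.6 -0.3 -0.5  0.1] {'scene': [0.4605, 0.3743], 'side': [0.46, 0.3712]}
```

Triangulated fits agree: the tile and coaster come out 280.2 mm apart and every origin is near z=0. Next I'll square the tool to the world axes (x_tool = +Y) and take a wrist view over the tile side.

```bash
cat > go.py <<'E'
import sys
from h import *
def go(x,y,z,yaw=90):
    o=bot.get_obs(); Rm=R.from_quat(o["tool_rot"]).as_matrix()
    d=Rm.T@(np.array([x,y,z])-o["eef_pos"])
    cur=np.degrees(np.arctan2(Rm[1,0],Rm[0,0])); t=-((yaw-cur+180)%360-180)
    print("pos",o["eef_pos"].round(4),"yaw",cur.round(2),"w",round(o["grip_width"],4),"F",o["ft_force"].round(1),"t",round(o["clock"],2),"j6",o["joint_pos"][5].round(2),"tiltz",Rm[:,2].round(4))
    print("shift",d.round(4),"turn",round(t/120,4),"rows>=",round(np.linalg.norm(d)/.0625,1),round(abs(t)/10.7,1))
if __name__=="__main__": go(*map(float,sys.argv[1:]))
E
python3 go.py .5 .2 .3 90
```

```text
pos [0.1886 0.463  0.2313] yaw 157.84 w 0.0849 F [ 0.4 -1.  -0. ] t 2.25 j6 1.57 tiltz [-0. -0. -1.]
shift [-0.3876 -0.1261 -0.0687] turn 0.5653 rows>= 6.6 6.3
```

```bash
python3 -m inch '[[-0.388,-0.126,-0.069,0.565,0],[-0.388,-0.126,-0.069,0.565,0],[-0.388,-0.126,-0.069,0.565,0],[-0.388,-0.126,-0.069,0.565,0],[-0.388,-0.126,-0.069,0.565,0],[-0.388,-0.126,-0.069,0.565,0],[-0.388,-0.126,-0.069,0.565,0],[-0.388,-0.126,-0.069,0.565,0],[-0.388,-0.126,-0.069,0.565,0]]'; cat > look.py <<'E'
import sys
from fit import *
tag=sys.argv[1]; names=sys.argv[2].split(","); thr=int(sys.argv[3]) if len(sys.argv)>3 else 130
o=bot.get_obs(); C=cam("wrist",o); im=bot.camera("wrist"); vis=im.copy()
np.savez(f"pics/{tag}.npz",im=im,K=C[0],R=C[1],t=C[2])
bg=np.median(im.reshape(-1,3),0)
for t in names:
    seed=SEED[t]; z=0
    if ":" in t: pass
    r=mask(im,C,t,seed,pad=14,thr=thr)
    if r is None: print(t,"none"); continue
    h=hullstat(r[0]); vis[r[2][1],r[2][0]]=(255,0,255)
    sym={"seal":np.pi/2,"tile":np.pi/2,"cards":np.pi}.get(t); w=0; p=np.r_[seed,0]; y=None
    for it in range(3):
        if sym: y=fityaw(t,h[2],C,p,sym); w=y[1]
        p[:2]=least_squares(lambda q:hullstat(proj(C,world(t,q[0],q[1],0,w)))[0]-h[0],p[:2],diff_step=1e-4).x
    print(t,p[:2].round(4),"yaw",y and round(np.degrees(y[1])),"edge",r[1],"area",round(h[1]/hullstat(proj(C,world(t,*p,w)))[1],2),"d mm",((p[:2]-seed)*1000).round(1))
cv2.imwrite(f"pics/{tag}.png",im[:,:,::-1]); cv2.imwrite(f"pics/{tag}_m.png",vis[:,:,::-1]); print(o["clock"],bg)
E
python3 - <<'E'
import re
s=open('fit.py').read()
s=re.sub(r'SEED=\{.*?\}','SEED={"tin":(.429,-.358),"seal":(.4493,.2351),"cup":(.4647,.0679),"blue_jar":(.4333,-.235),"weight":(.449,-.0851),"tile":(.6318,.1664),"coaster":(.6663,-.1117),"cards":(.6029,-.3373),"yellow_jar":(.46,.3726),"bowl":(.6118,.33)}',s)
open('fit.py','w').write(s)
E
python3 look.py w1 seal,cup,tile,weight,coaster,yellow_jar,bowl; python3 go.py .429 -.30 .3
```

```text
clock: 3.38
eef_pos: [0.4999, 0.2001, 0.2999]
tool_rot: [0.707, 0.707, -0.0, -0.0]
ft_force: [-0.2, 0.9, -0.1]
grip_width: 0.0854
seal [0.4486 0.2324] yaw 63 edge False area 0.84 d mm [-0.7 -2.7]
cup [0.4652 0.0652] yaw None edge False area 1.0 d mm [ 0.5 -2.7]
tile [0.6329 0.1655] yaw 76 edge False area 1.0 d mm [ 1.1 -0.9]
weight [ 0.4448 -0.0939] yaw None edge False area 0.47 d mm [-4.2 -8.8]
coaster [ 0.655 -0.117] yaw None edge False area 0.65 d mm [-11.3  -5.3]
yellow_jar [0.4592 0.3648] yaw None edge True area 0.47 d mm [-0.8 -7.8]
bowl [0.6114 0.3305] yaw None edge False area 0.98 d mm [-0.4  0.5]
3.375 [27. 30. 41.]
pos [0.4996 0.2005 0.3   ] yaw 90.11 w 0.0852 F [-0.3  0.8  0.7] t 3.42 j6 1.95 tiltz [-0.001 -0.    -1.   ]
shift [-5.004e-01 -7.160e-02  1.000e-04] turn 0.0009 rows>= 8.1 0.0
```

View pics/w1_m.png

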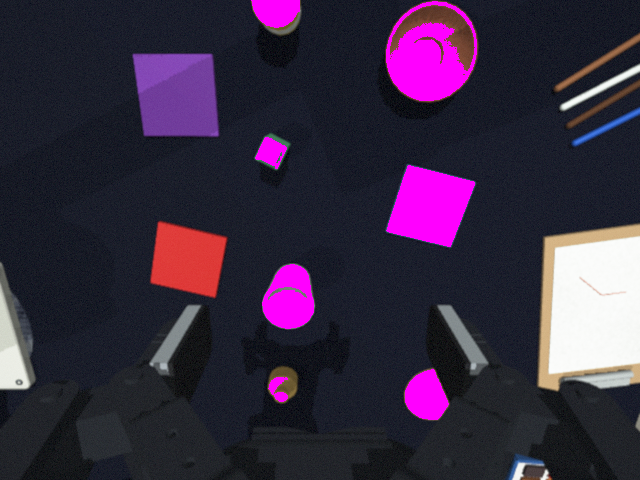

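The wrist view at z=0.3 shows the tile at (431,206), the cup at (288,297) and the seal at (272,152). It agrees with the fixed cameras to 1–3 mm. Next I'll look over the tin and the blue jar.

```bash
python3 -m inch '[[-0.49,-0.06,0.05,0,0],[-0.49,-0.06,0.05,0,0],[-0.49,-0.06,0.05,0,0],[-0.49,-0.06,0.05,0,0],[-0.49,-0.06,0.05,0,0],[-0.49,-0.06,0.05,0,0],[-0.49,-0.06,0.05,0,0],[-0.49,-0.06,0.05,0,0],[-0.49,-0.06,0.05,0,0],[-0.49,-0.06,0.05,0,0]]'; 
python3 look.py w2 tin,blue_jar,cards,weight 90;python3 go.py .429 -.358 .1
```

```text
clock: 4.68
eef_pos: [0.4408, -0.2886, 0.2502]
tool_rot: [0.706, 0.708, 0.0, -0.001]
ft_force: [-0.8, -0.4, 0.4]
grip_width: 0.0857
pos [ 0.4411 -0.2883  0.2505] yaw 90.18 w 0.0853 F [-0.8  0.5 -0.5] t 4.72 j6 0.99 tiltz [-0.e+00  6.e-04 -1.e+00]
shift [-0.0698 -0.0123  0.1504] turn 0.0015 rows>= 2.7 0.0bash:   636 Segmentation fault         python3 look.py w2 tin,blue_jar,cards,weight 90
```

```bash
sed -i 's/cv2.fillConvexPoly(np.zeros(sz\[::-1\],np.uint8),\(.*\),1)$/cv2.fillPoly(np.zeros(sz[::-1],np.uint8),[\1],1)/' fit.py
grep -n fillPoly fit.py
sed -i 's/^        u=hullstat.*$/        u=hullstat(proj(C,world(t,*p,w)))[2]; b=cv2.fillPoly(np.zeros(sz[::-1],np.uint8),[((u-lo)*4).astype(np.int32)],1)/' fit.py
sed -i 's/^for t in names:/cv2.imwrite(f"pics\/{tag}.png",im[:,:,::-1])\nfor t in names:/' look.py
python3 look.py w2 tin,blue_jar,weight,cards 90
```

```text
34:    a=cv2.fillPoly(np.zeros(sz[::-1],np.uint8),[h0],1)
36:        u=hullstat(proj(C,world(t,*p,w)))[2]; b=cv2.fillPoly(np.zeros(sz[::-1],np.uint8),[((u-lo)*4).astype(np.int32)],1)bash:   672 Segmentation fault         python3 look.py w2 tin,blue_jar,weight,cards 90
```

```bash
ls pics
```

```text
scene0.png
scene_m.png
side0.png
side_m.png
w1.npz
w1.png
w1_m.png
w2.npz
w2.png
wrist0.png
```

View pics/w2.png

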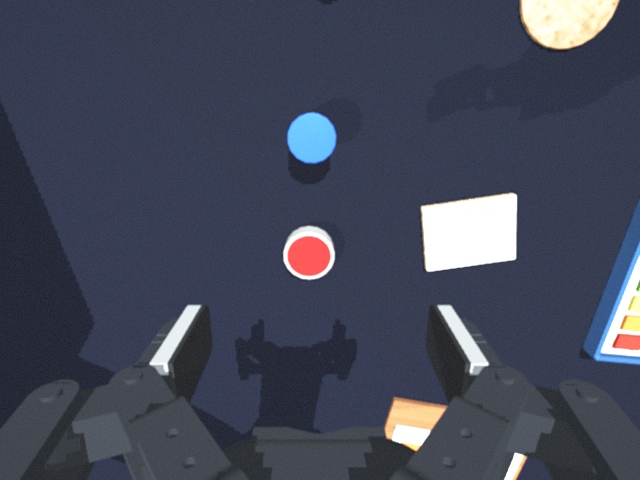

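```bash
python3 -X faulthandler - <<'E'
from fit import *
d=np.load("pics/w2.npz"); C=(d["K"],d["R"],d["t"]); im=d["im"]
for t in ("tin","blue_jar","weight","cards"):
    uv=proj(C,world(t,*SEED[t],0,0)); print(t,uv.min(0),uv.max(0),flush=True)
    r=mask(im,C,t,SEED[t],pad=14,thr=90); print(r and (r[0].shape,r[1]),flush=True)
E
```

```text
tin [281.22262368 224.78727094] [332.20295052 278.50854027]
((9420, 2), np.False_)
blue_jar [285.01160252 112.03000775] [334.47211652 163.15281228]
((8532, 2), np.False_)
weight [304.58108817 -78.45368616] [352.62102382 -14.45699121]Fatal Python error: Segmentation fault

Current thread 0x00007fc9e8d2b780 (most recent call first):
  File "fit.py", line 21 in mask
  File "<stdin>", line 5 in <module>

Extension modules: numpy._core._multiarray_umath, numpy.linalg._umath_linalg, scipy._lib._ccallback_c, _cyutility, scipy._cyutility, numpy.random._common, numpy.random.bit_generator, numpy.random._bounded_integers, numpy.random._pcg64, numpy.random._mt19937, numpy.random._generator, numpy.random._philox, numpy.random._sfc64, numpy.random.mtrand, scipy.sparse._sparsetools, _csparsetools, scipy.sparse._csparsetools, scipy.spatial._ckdtree, scipy._lib.messagestream, scipy.linalg._fblas, scipy.linalg._flapack, scipy.linalg.cython_lapack, scipy.linalg._cythonized_array_utils, scipy.linalg._solve_toeplitz, scipy.linalg._decomp_lu_cython, scipy.linalg._matfuncs_schur_sqrtm, scipy.linalg._matfun
[... 741 characters left out ...]
rlib._trlib, scipy.optimize._lbfgsb, _moduleTNC, scipy.optimize._moduleTNC, scipy.optimize._slsqplib, scipy.optimize._minpack, scipy.optimize._lsq.givens_elimination, scipy.optimize._zeros, scipy._lib._uarray._uarray, scipy.linalg._decomp_interpolative, scipy.optimize._bglu_dense, scipy.optimize._lsap, scipy.optimize._direct (total: 63)
bash:   715 Segmentation fault         python3 -X faulthandler - <<'E'
from fit import *
d=np.load("pics/w2.npz"); C=(d["K"],d["R"],d["t"]); im=d["im"]
for t in ("tin","blue_jar","weight","cards"):
    uv=proj(C,world(t,*SEED[t],0,0)); print(t,uv.min(0),uv.max(0),flush=True)
    r=mask(im,C,t,SEED[t],pad=14,thr=90); print(r and (r[0].shape,r[1]),flush=True)
E
```

The wrist picture shows the tin at (309,252), the blue jar at (311,138) and the cards at (469,232). The crash came from the weight being out of view.

```bash
sed -i 's/^    sub=im/    if lo[0]<0 or lo[1]<0 or hi[0]<lo[0]+4 or hi[1]<lo[1]+4 or lo[0]>=630 or lo[1]>=470: return None\n    sub=im/' fit.py
python3 - <<'E'
from fit import *
M["jartop"]=ring(.022,.048); SEED["jartop"]=SEED["blue_jar"]
d=np.load("pics/w2.npz"); C=(d["K"],d["R"],d["t"]); im=d["im"]
for t,thr in (("tin",90),("jartop",120),("cards",120)):
    r=mask(im,C,t,SEED[t],pad=14,thr=thr); h=hullstat(r[0]); w=np.radians(5) if t=="cards" else 0
    p=least_squares(lambda q:hullstat(proj(C,world(t,q[0],q[1],0,w)))[0]-h[0],SEED[t],diff_step=1e-4).x
    print(t,p.round(4),"area",round(h[1]/hullstat(proj(C,world(t,*p,0,w)))[1],2),"edge",r[1], "d",((p-SEED[t])*1e3).round(1))
d=np.load("pics/w1.npz"); C=(d["K"],d["R"],d["t"]); im=d["im"]
for t,thr in (("seal",60),("weight",60),("cup",90)):
    r=mask(im,C,t,SEED[t],pad=14,thr=thr); h=hullstat(r[0]); w=np.radians(65) if t=="seal" else 0
    p=least_squares(lambda q:hullstat(proj(C,world(t,q[0],q[1],0,w)))[0]-h[0],SEED[t],diff_step=1e-4).x
    print(t,p.round(4),"area",round(h[1]/hullstat(proj(C,world(t,*p,0,w)))[1],2),"edge",r[1], "d",((p-SEED[t])*1e3).round(1))
E
```

```text
tin [ 0.4309 -0.3587] area 1.12 edge False d [ 1.9 -0.7]
jartop [ 0.4348 -0.2348] area 1.08 edge False d [1.5 0.2]
cards [ 0.6043 -0.3376] area 1.08 edge False d [ 1.4 -0.3]
seal [0.4498 0.2341] area 1.12 edge False d [ 0.5 -1. ]
weight [ 0.4499 -0.0866] area 1.04 edge False d [ 0.9 -1.5]
cup [0.4653 0.0654] area 1.03 edge False d [ 0.6 -2.5]
```

```bash
python3 go.py .4305 -.3587 .001 90; python3 -m inch '[[-0.07,-0.011,0.10,0.0015,0],[-0.07,-0.011,0.15,0.0015,0],[-0.07,-0.011,0.19,0.0015,0],[-0.07,-0.011,0.22,0.0015,0],[-0.07,-0.011,0.24,0.0015,0],[-0.07,-0.011,0.249,0.0015,0],[-0.07,-0.011,0.249,0.0015,0]]'; python3 go.py .4305 -.3587 .001 90
```

```text
pos [ 0.4412 -0.2881  0.2506] yaw 90.21 w 0.0849 F [ 0.3  0.  -0.1] t 4.78 j6 0.99 tiltz [ 2.e-04  3.e-04 -1.e+00]
shift [-0.0706 -0.011   0.2496] turn 0.0017 rows>= 4.2 0.0
clock: 5.65
eef_pos: [0.4306, -0.3591, 0.0017]
tool_rot: [0.707, 0.707, 0.0, 0.0]
ft_force: [-0.7, -0.1, -0.0]
grip_width: 0.0854
pos [ 0.4306 -0.3591  0.0017] yaw 89.97 w 0.0854 F [-0.7 -0.1 -0. ] t 5.65 j6 0.88 tiltz [ 2.e-04 -1.e-04 -1.e+00]
shift [ 0.0004 -0.0001  0.0007] turn -0.0002 rows>= 0.0 0.0
```

```bash
python3 -m inch '[[0,0,0,0,0.3],[0,0,0,0,0.5],[0,0,0,0,0.8],[0,0,0,0,1],[0,0,0,0,1],[0,0,0,0,1]]'; python3 -m inch '[[0,0,-0.01,0,1],[0,0,-0.03,0,1],[0,0,-0.06,0,1],[0,0,-0.1,0,1],[0,0,-0.15,0,1],[0,0,-0.15,0,1]]'; python3 go.py .6324 .166 .15 90
```

```text
clock: 6.4
eef_pos: [0.431, -0.3609, 0.0033]
tool_rot: [0.708, 0.706, 0.0, 0.002]
ft_force: [0.5, 1.3, 5.3]
grip_width: 0.0519
clock: 7.15
eef_pos: [0.4322, -0.3623, 0.1568]
tool_rot: [0.708, 0.706, 0.0, 0.005]
ft_force: [0.3, -0.9, -1.2]
grip_width: 0.0521
pos [ 0.4322 -0.3623  0.1568] yaw 89.84 w 0.0521 F [ 0.3 -0.9 -1.2] t 7.15 j6 0.88 tiltz [ 0.0079 -0.0067 -0.9999]
shift [0.5289 0.1987 0.0048] turn -0.0013 rows>= 9.0 0.0
```

```bash
cat > snap.py <<'E'
import sys,cv2
from workcell import bot
n,tag=sys.argv[1:3]
im=bot.camera(n)[:,:,::-1]
if len(sys.argv)>3:
    x,y,w,h=map(int,sys.argv[3:7]); im=im[y:y+h,x:x+w]; s=min(800/w,600/h); im=cv2.resize(im,None,fx=s,fy=s,interpolation=cv2.INTER_CUBIC)
cv2.imwrite(f"pics/{tag}.png",im)
E
python3 snap.py wrist w3; python3 snap.py side s3 280 60 200 150; python3 go.py .6324 .166 .15 90
```

```text
pos [ 0.4298 -0.3602  0.152 ] yaw 89.85 w 0.0517 F [-1.7  0.3 -2. ] t 7.25 j6 0.88 tiltz [ 9.e-04 -8.e-04 -1.e+00]
shift [0.5267 0.2012 0.0017] turn -0.0013 rows>= 9.0 0.0
```

View pics/w3.png

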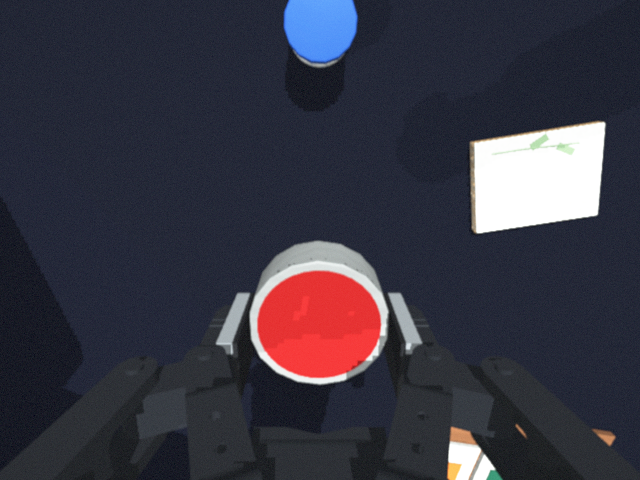

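View pics/s3.png

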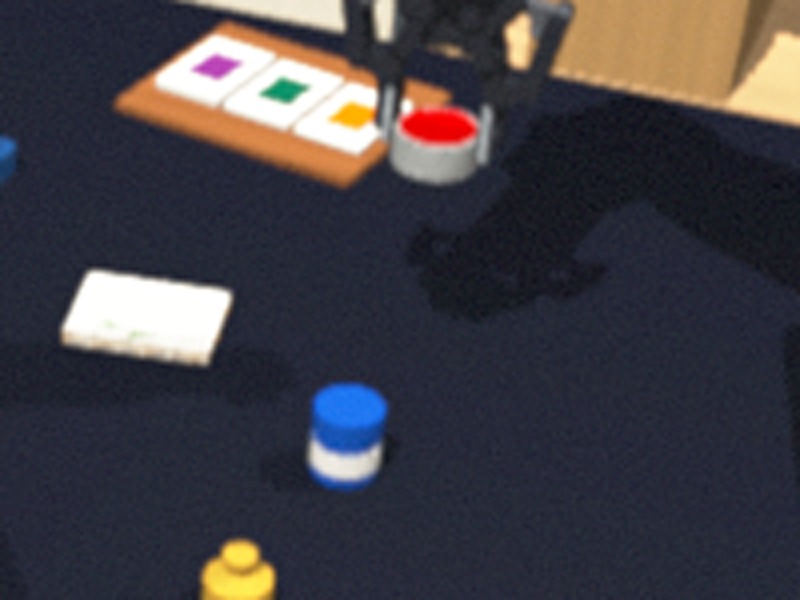

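The tin is held level between the pads, with its red top at wrist pixel (319,323). I'll measure where its centre lies relative to the TCP.

```bash
cat > held.py <<'E'
# where the held thing's top disc lies, tool frame: args tag, radius, height of top in thing, TCP height above thing's bottom, HSV lo hi
import sys
from fit import *
E
python3 - <<'E'
from fit import *
o=bot.get_obs(); C=cam("wrist",o); im=bot.camera("wrist")
b=(im[:,:,0]>170)&(im[:,:,1]<90)
b[:230]=0;b[400:]=0
ys,xs=np.nonzero(b); print(xs.min(),xs.max(),ys.min(),ys.max())
h=hullstat(np.c_[xs,ys])
for zt in (.0185,.0205,.022):
    z=o["eef_pos"][2]+zt-.0
    c=least_squares(lambda q:hullstat(proj(C,ring(.0245,0)+[q[0],q[1],z]))[0]-h[0],o["eef_pos"][:2],diff_step=1e-4).x
    print(zt,c.round(4),(c-o["eef_pos"][:2]).round(4),"area ratio",h[1]/hullstat(proj(C,ring(.0245,0)+[c[0],c[1],z]))[1])
print(o["eef_pos"],o["clock"])
E
python3 go.py .6324 .166 .15 90
```

```text
258 380 271 376
0.0185 [ 0.4301 -0.358 ] [0.0004 0.0022] area ratio 0.887703656981817
0.0205 [ 0.4301 -0.3567] [0.0004 0.0034] area ratio 0.8593893738593976
0.022 [ 0.4301 -0.3558] [0.0004 0.0044] area ratio 0.8384560951904695
[ 0.42976333 -0.36015385  0.15195327] 7.25
pos [ 0.4291 -0.3596  0.1507] yaw 89.85 w 0.0518 F [-1.1  0.4 -1.3] t 7.3 j6 0.88 tiltz [-1.2e-03  9.0e-04 -1.0e+00]
shift [0.5261 0.202  0.0009] turn -0.0012 rows>= 9.0 0.0
```

```bash
python3 -m inch '[[0.03,0.012,0,0,1],[0.08,0.03,0,0,1],[0.14,0.054,0,0,1],[0.20,0.077,0,0,1],[0.26,0.1,0,0,1],[0.32,0.123,0,0,1],[0.38,0.146,0,0,1],[0.44,0.169,0,0,1],[0.49,0.188,0,0,1],[0.524,0.202,0,0,1]]'; python3 -m inch '[[0,0,0.01,0,1],[0,0,0.03,0,1],[0,0,0.06,0,1],[0,0,0.09,0,1],[0,0,0.11,0,1],[0,0,0.12,0,1],[0,0,0.12,0,1],[0,0,0.12,0,1]]';python3 go.py .6324 .164 .009 90
```

```text
clock: 8.55
eef_pos: [0.6322, 0.1663, 0.1485]
tool_rot: [0.707, 0.707, -0.002, -0.001]
ft_force: [1.6, -0.7, -1.3]
grip_width: 0.0515
clock: 9.55
eef_pos: [0.6336, 0.1633, 0.0321]
tool_rot: [0.708, 0.706, 0.0, 0.0]
ft_force: [0.3, -0.0, -1.3]
grip_width: 0.0521
pos [0.6336 0.1633 0.0321] yaw 89.84 w 0.0521 F [ 0.3 -0.  -1.3] t 9.55 j6 1.83 tiltz [ 1.2e-03  2.0e-04 -1.0e+00]
shift [ 0.0007 -0.0012  0.0231] turn -0.0014 rows>= 0.4 0.0
```

```bash
python3 -m inch '[[0.001,-0.001,0.005,0,1],[0.001,-0.001,0.01,0,1],[0.001,-0.001,0.015,0,1],[0.001,-0.001,0.015,0,1]]'; python3 snap.py scene c4 330 200 160 120; python3 snap.py wrist w4;python3 go.py .6324 .164 .009 90
```

```text
clock: 10.05
eef_pos: [0.6315, 0.1644, 0.0155]
tool_rot: [0.708, 0.706, -0.001, -0.0]
ft_force: [0.4, -0.5, -1.1]
grip_width: 0.052
pos [0.632  0.1645 0.0162] yaw 89.86 w 0.0521 F [-0.3  0.6 -1.6] t 10.15 j6 1.83 tiltz [-2.e-04 -0.e+00 -1.e+00]
shift [-0.0005  0.0004  0.0072] turn -0.0011 rows>= 0.1 0.0
```

View pics/c4.png

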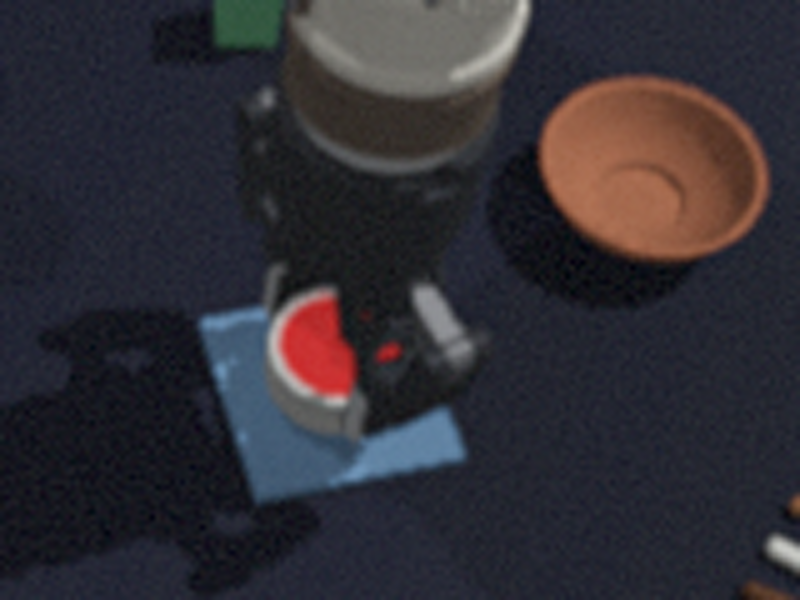

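View pics/w4.png

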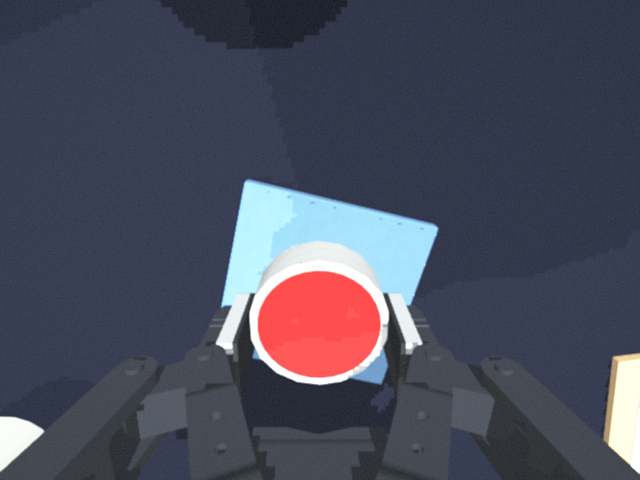

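```bash
python3 - <<'E'
from fit import *
C=cam("wrist")
P=[atz(C,u,.006) for u in((246.5,180.5),(437,228),(385.5,384))]
for p in P: print(p.round(4))
print("centre",((P[0]+P[2])/2).round(4), np.linalg.norm(P[0]-P[1]),np.linalg.norm(P[1]-P[2]))
E
```

```text
[0.6031 0.2172 0.006 ]
[0.6828 0.1966 0.006 ]
[0.6653 0.1155 0.006 ]
centre [0.6342 0.1664 0.006 ] 0.08230046624658506 0.08294475471001306
```

The corners seen by the wrist camera put the tile centre at about (0.633, 0.166). Now I'll lower the tin in small steps.

```bash
python3 -m inch '[[0,0.0005,0.002,0,1],[0,0.001,0.004,0,1],[0,0.001,0.005,0,1],[0,0.001,0.005,0,1]]';python3 go.py .633 .164 .009 90; python3 -m inch '[[0,0,0.0007,0,1],[0,0,0.0014,0,1],[0,0,0.0014,0,1]]';python3 go.py .633 .164 .009 90
```

```text
clock: 10.65
eef_pos: [0.633, 0.1644, 0.0112]
tool_rot: [0.708, 0.706, -0.0, -0.0]
ft_force: [-0.4, 0.3, -0.1]
grip_width: 0.0518
pos [0.633  0.1644 0.0112] yaw 89.86 w 0.0518 F [-0.4  0.3 -0.1] t 10.65 j6 1.83 tiltz [-3.e-04 -1.e-04 -1.e+00]
shift [-0.0004  0.      0.0022] turn -0.0012 rows>= 0.0 0.0
clock: 11.02
eef_pos: [0.633, 0.1644, 0.0099]
tool_rot: [0.708, 0.706, -0.0, -0.0]
ft_force: [-0.5, -0.5, -0.7]
grip_width: 0.052
pos [0.633  0.1644 0.0099] yaw 89.86 w 0.052 F [-0.5 -0.5 -0.7] t 11.03 j6 1.83 tiltz [-1.e-04 -0.e+00 -1.e+00]
shift [-0.0004 -0.      0.0009] turn -0.0012 rows>= 0.0 0.0
```

```bash
python3 -m inch '[[0,0,0.0006,0,1],[0,0,0.0012,0,1],[0,0,0.0012,0,1]]'; python3 -m inch '[[0,0,0.0006,0,1],[0,0,0.0012,0,1],[0,0,0.0012,0,1]]'
```

```text
clock: 11.4
eef_pos: [0.6331, 0.1645, 0.0093]
tool_rot: [0.708, 0.706, 0.0, 0.0]
ft_force: [-1.8, -1.0, 4.1]
grip_width: 0.0515
clock: 11.78
eef_pos: [0.6332, 0.1645, 0.0093]
tool_rot: [0.708, 0.706, 0.0, 0.0]
ft_force: [-4.0, -0.7, 10.1]
grip_width: 0.0522
```

```bash
python3 -m inch '[[0,0,-0.001,0,1],[0,0,-0.001,0,0.3],[0,0,-0.001,0,0.2],[0,0,-0.001,0,0.1],[0,0,-0.001,0,0],[0,0,-0.001,0,0]]'; python3 -m inch '[[0,0,-0.02,0,0],[0,0,-0.06,0,0],[0,0,-0.10,0,0],[0.0,0,-0.14,0,0],[0,0,-0.14,0,0]]'; python3 look.py w5 seal,tile,cup 60; python3 go.py .449 .234 .18 65
```

```text
clock: 12.52
eef_pos: [0.6331, 0.1644, 0.0084]
tool_rot: [0.708, 0.706, -0.0, -0.0]
ft_force: [0.1, 0.1, 0.4]
grip_width: 0.0854
clock: 13.15
eef_pos: [0.6359, 0.1652, 0.1534]
tool_rot: [0.708, 0.706, 0.004, 0.002]
ft_force: [1.0, 0.4, -0.2]
grip_width: 0.0853
seal [0.4479 0.2357] yaw 59 edge True area 0.83 d mm [-1.4  0.6]
tile [0.6324 0.1658] yaw 77 edge False area 1.04 d mm [ 0.6 -0.6]
cup [0.4657 0.07  ] yaw None edge False area 0.91 d mm [1.  2.1]
13.15 [23. 25. 35.]
pos [0.6344 0.1648 0.1508] yaw 89.86 w 0.0859 F [-0.5 -0.4 -0.1] t 13.2 j6 1.83 tiltz [ 0.0044  0.0011 -1.    ]
shift [ 0.0688 -0.1854 -0.03  ] turn 0.2072 rows>= 3.2 2.3
```

View pics/w5.png

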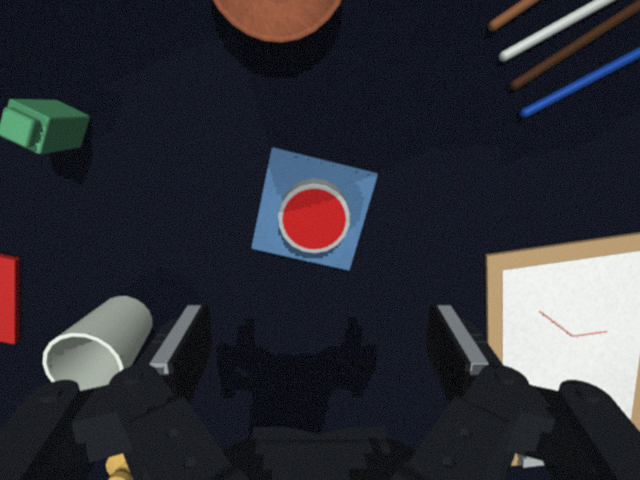

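The tin sits centred on the tile, with its top at (314,218). Next is a settled close view over the seal with the yaw at 65°.

```bash
python3 -m inch '[[0.02,-0.05,-0.02,0.08,0],[0.05,-0.10,-0.05,0.16,0],[0.08,-0.15,-0.05,0.2072,0],[0.085,-0.176,-0.05,0.2072,0],[0.085,-0.176,-0.05,0.2072,0],[0.085,-0.176,-0.05,0.2072,0]]'; python3 look.py w6 seal,tile 60; python3 - <<'E'
from fit import *
d=np.load("pics/w6.npz"); C=(d["K"],d["R"],d["t"]); im=d["im"]
b=((im[:,:,0]>150)&(im[:,:,1]<90)); n,l,st,ce=cv2.connectedComponentsWithStats(b.astype(np.uint8))
for i in range(1,n):
    if st[i,4]>150: print("red",st[i],ce[i].round(1),atz(C,ce[i],.028).round(4))
E
python3 go.py .449 .234 .18 65
```

```text
clock: 13.95
eef_pos: [0.4576, 0.2497, 0.1977]
tool_rot: [0.843, 0.537, -0.0, 0.0]
ft_force: [0.2, -0.5, 0.2]
grip_width: 0.0852
seal [0.449  0.2365] yaw 19 edge True area 3.78 d mm [-0.3  1.4]
tile [0.63   0.1686] yaw 7 edge True area 2.48 d mm [-1.8  2.2]
13.95 [59. 65. 86.]
red [227 332  95  70 903] [293.3 355.7] [0.3712 0.1222 0.028 ]
pos [0.458  0.2495 0.1977] yaw 64.95 w 0.0854 F [-0.3 -0.2 -0.1] t 14.0 j6 2.51 tiltz [-5.e-04 -6.e-04 -1.e+00]
shift [-0.0178 -0.0015  0.0177] turn -0.0004 rows>= 0.4 0.0
```

View pics/w6_m.png

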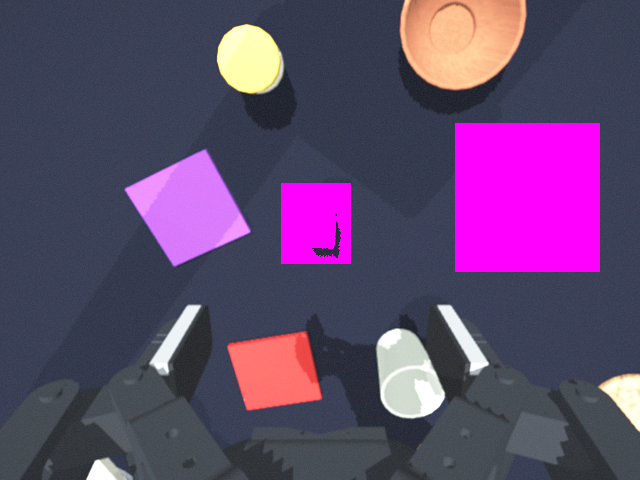

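```bash
python3 - <<'E'
from fit import *
d=np.load("pics/w6.npz"); C=(d["K"],d["R"],d["t"]); im=d["im"].astype(int)
cv2.imwrite("pics/w6c.png",cv2.resize(d["im"][150:300,270:470][:,:,::-1],None,fx=4,fy=4))
bl=cv2.GaussianBlur(d["im"],(5,5),0).astype(int)
b=(bl[:,:,1]-bl[:,:,0]>22)&(bl[:,:,1]>bl[:,:,2]+5); b[:,:250]=0;b[:,380:]=0;b[:160]=0;b[290:]=0
n,l,st,ce=cv2.connectedComponentsWithStats(b.astype(np.uint8)); i=1+st[1:,4].argmax(); print(st[i])
ys,xs=np.nonzero(l==i); h=hullstat(np.c_[xs,ys])
p=np.r_[SEED["seal"],0]
for it in range(4):
    y=fityaw("seal",h[2],C,p,np.pi/2)
    p[:2]=least_squares(lambda q:hullstat(proj(C,world("seal",q[0],q[1],0,y[1])))[0]-h[0],p[:2],diff_step=1e-4).x
print(p.round(4),y[0],np.degrees(y[1]),h[1]/hullstat(proj(C,world("seal",*p,y[1])))[1])
# tin & tile
b=(d["im"][:,:,0]>200)&(d["im"][:,:,1]<120)
E
```

```text
[ 301  202   35   46 1500]
[0.4501 0.2339 0.    ] 0.9353501163528665 63.0 1.0630594121175911
```

View pics/w6c.png

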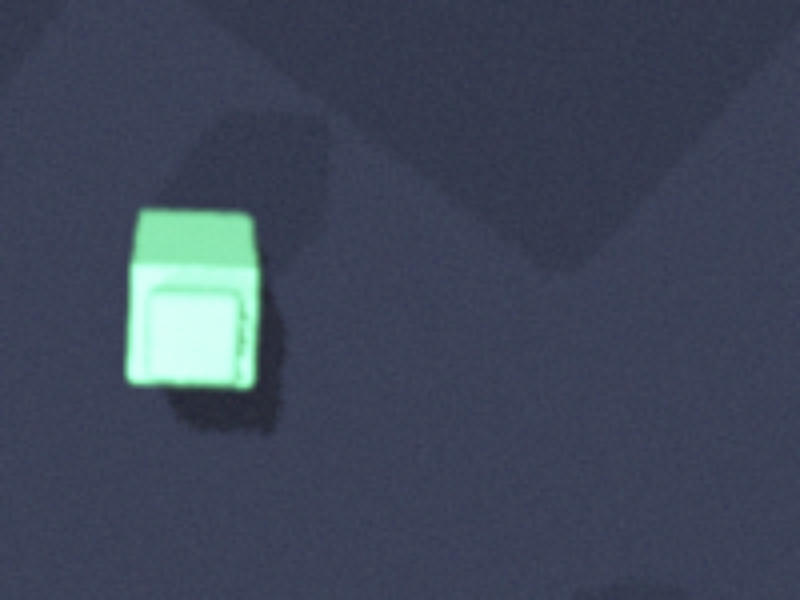

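View pics/w6.png

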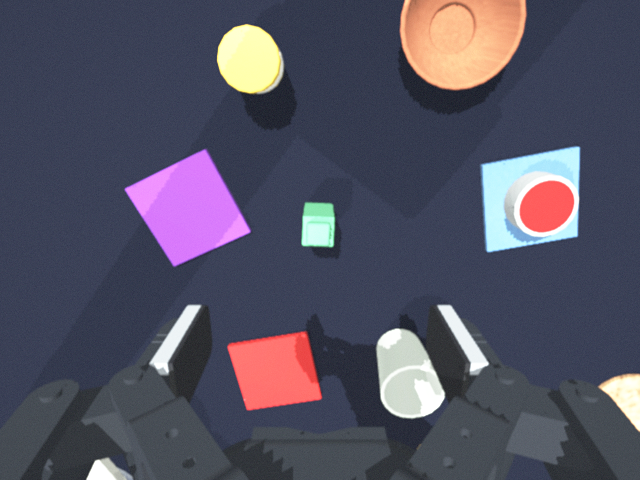

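The seal at (318,225) stands square at a yaw of about 63°.

```bash
python3 go.py .450 .2342 .012 63; python3 -m inch '[[-0.009,-0.001,0.05,0.009,0],[-0.0175,-0.0006,0.1,0.017,0],[-0.0175,-0.0006,0.14,0.017,0],[-0.0175,-0.0006,0.17,0.017,0],[-0.0175,-0.0006,0.186,0.017,0],[-0.0175,-0.0006,0.186,0.017,0],[-0.0175,-0.0006,0.186,0.017,0]]'; python3 go.py .450 .2342 .012 63
```

```text
pos [0.458  0.2495 0.1977] yaw 64.95 w 0.0854 F [-0.3 -0.2 -0.1] t 14.0 j6 2.51 tiltz [-5.e-04 -6.e-04 -1.e+00]
shift [-0.0171 -0.0007  0.1857] turn 0.0162 rows>= 3.0 0.2
clock: 14.88
eef_pos: [0.4504, 0.2342, 0.0128]
tool_rot: [0.853, 0.522, 0.0, 0.0]
ft_force: [-0.8, -0.3, 0.2]
grip_width: 0.0855
pos [0.4504 0.2342 0.0128] yaw 62.89 w 0.0855 F [-0.8 -0.3  0.2] t 14.88 j6 2.52 tiltz [ 7.e-04  3.e-04 -1.e+00]
shift [-0.0002 -0.0004  0.0008] turn -0.0009 rows>= 0.0 0.0
```

```bash
python3 -m inch '[[0,0,0,0,0.4],[0,0,0,0,0.6],[0,0,0,0,0.8],[0,0,0,0,1],[0,0,0,0,1],[0,0,0,0,1]]'; python3 go.py .450 .2342 .012 63; python3 -m inch '[[0,0,-0.005,0,1],[0,0,-0.02,0,1],[0,0,-0.05,0,1],[0,0,-0.08,0,1],[0,0,-0.1,0,1],[0,0,-0.1,0,1],[0,0,-0.1,0,1]]'; python3 snap.py wrist w7; python3 go.py .633 .166 .11 63
```

```text
clock: 15.62
eef_pos: [0.4498, 0.2346, 0.0131]
tool_rot: [0.853, 0.522, 0.001, 0.0]
ft_force: [-0.4, -1.3, 6.3]
grip_width: 0.0247
pos [0.4498 0.2346 0.0131] yaw 62.96 w 0.0247 F [-0.4 -1.3  6.3] t 15.62 j6 2.52 tiltz [ 1.1e-03  6.0e-04 -1.0e+00]
shift [-0.0002  0.0003  0.0011] turn -0.0003 rows>= 0.0 0.0
clock: 16.5
eef_pos: [0.4488, 0.234, 0.112]
tool_rot: [0.853, 0.522, -0.001, -0.0]
ft_force: [-1.1, -0.5, -1.1]
grip_width: 0.0253
pos [0.4485 0.2339 0.1116] yaw 62.95 w 0.0253 F [ 0.9 -0.4 -0.7] t 16.55 j6 2.52 tiltz [-0.0018 -0.001  -1.    ]
shift [0.0234 0.1952 0.0013] turn -0.0004 rows>= 3.1 0.0
```

View pics/w7.png

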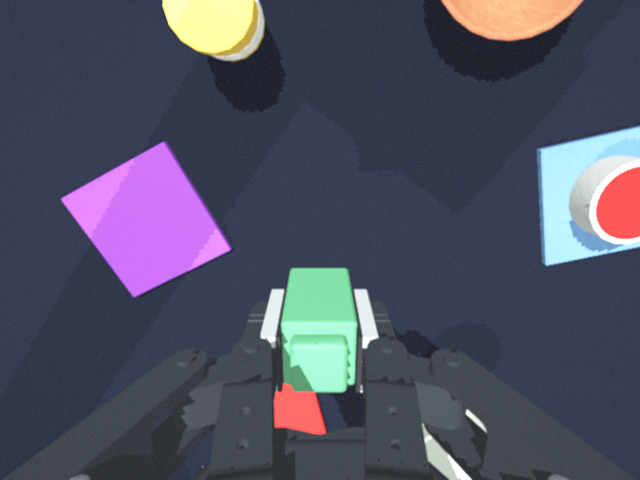

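```bash
cat > heldfit.py <<'E'
import sys
from fit import *
def green(im):
    bl=cv2.GaussianBlur(im,(5,5),0).astype(int); return (bl[:,:,1]-bl[:,:,0]>22)&(bl[:,:,1]>bl[:,:,2]+5)
def comp(b,at):
    n,l,st,ce=cv2.connectedComponentsWithStats(b.astype(np.uint8))
    i=max(range(1,n),key=lambda i:st[i,4]-20*np.hypot(*(ce[i]-at)));ys,xs=np.nonzero(l==i)
    q=np.c_[xs,ys]; return hullstat(np.r_[q+[.5,.5],q-[.5,.5],q+[.5,-.5],q+[-.5,.5]]),st[i]
def fitxy(t,h,C,z,yaw,p0):
    return least_squares(lambda q:hullstat(proj(C,world(t,q[0],q[1],z,yaw)))[0]-h[0],p0,diff_step=1e-4).x
E
python3 - <<'E'
from heldfit import *
o=bot.get_obs(); C=cam("wrist",o); im=bot.camera("wrist")
h,st=comp(green(im),(320,330)); yaw=np.radians(63)
z=o["eef_pos"][2]-.0131
p=fitxy("seal",h,C,z,yaw,o["eef_pos"][:2]); d=p-o["eef_pos"][:2]
print("seal",st,p.round(4),"off world",d.round(4),"tool x",round(d@[np.cos(yaw),np.sin(yaw)],4),"tool y",round(d@[np.sin(yaw),-np.cos(yaw)],4),"area",h[1]/hullstat(proj(C,world("seal",*p,z,yaw)))[1])
d=np.load("pics/w6.npz"); C=(d["K"],d["R"],d["t"]); im=d["im"].astype(int)
b=(im[:,:,0]>150)&(im[:,:,1]<90)
h,st=comp(b,(547,207)); M["rt"]=ring(.0245,.028)
p=fitxy("rt",h,C,0,0,np.array([.633,.166])); print("tin w6",p.round(4),h[1]/hullstat(proj(C,world("rt",*p,0,0)))[1])
b=(im[:,:,2]>130)&(im[:,:,2]>im[:,:,0]+60); b[280:]=0;b[:120]=0;b[:,:450]=0
h,st=comp(b,(530,200)); p=fitxy("tile",h,C,0,np.radians(77),np.array([.633,.166])); print("tile w6",p.round(4),h[1]/hullstat(proj(C,world("tile",*p,0,np.radians(77))))[1])
for n in ("scene","side"):
    im=bot.camera(n).astype(int);C=cam(n)
    b=(im[:,:,0]>140)&(im[:,:,1]<80); 
    h,st=comp(b,proj(C,[.633,.166,.028])[0]); p=fitxy("rt",h,C,0,0,np.array([.633,.166])); print(n,"tin",p.round(4),st,h[1]/hullstat(proj(C,world("rt",*p,0,0)))[1])
E
```

```text
seal [ 280  267   79  127 8893] [0.4495 0.2345] off world [0.001  0.0007] tool x 0.0011 tool y 0.0006 area 0.989798631880297
tin w6 [0.6325 0.1662] 0.00040109622130631944
tile w6 [0.6327 0.1655] 1.0244882674477636
scene tin [0.6345 0.1672] [387 263  22  18 311] 0.7891521182913896
side tin [0.6325 0.1654] [204 242  21  13 224] 0.7779219823760322
```

The seal is held upright, about 1 mm off the TCP. The tin is centred at about (0.6333, 0.166).

```bash
python3 go.py .6325 .1655 .11 63; python3 -m inch '[[0.003,0.025,0,0,1],[0.008,0.07,0,0,1],[0.014,0.12,0,0,1],[0.019,0.16,0,0,1],[0.023,0.1955,0,0,1],[0.023,0.1955,0,0,1],[0.023,0.1955,0.015,0,1],[0.023,0.1955,0.035,0,1],[0.023,0.1955,0.05,0,1],[0.023,0.1955,0.05,0,1]]'; python3 snap.py wrist w8;  python3 snap.py scene c8 330 200 160 120; python3 snap.py side s8 150 180 120 90; python3 go.py .6325 .1655 .043 63
```

```text
pos [0.4487 0.2339 0.1114] yaw 62.95 w 0.0253 F [ 0.  -0.5 -0.8] t 16.7 j6 2.52 tiltz [-0.002 -0.001 -1.   ]
shift [0.0227 0.1948 0.0012] turn -0.0004 rows>= 3.1 0.0
clock: 17.95
eef_pos: [0.6316, 0.166, 0.0602]
tool_rot: [0.853, 0.523, -0.002, -0.001]
ft_force: [-0.1, -1.1, -0.8]
grip_width: 0.0252
pos [0.6342 0.1663 0.0632] yaw 62.98 w 0.0251 F [-0.2 -0.4 -0.4] t 18.1 j6 2.3 tiltz [ 1.1e-03  3.0e-04 -1.0e+00]
shift [-0.0015 -0.0012  0.0202] turn -0.0002 rows>= 0.3 0.0
```

View pics/w8.png

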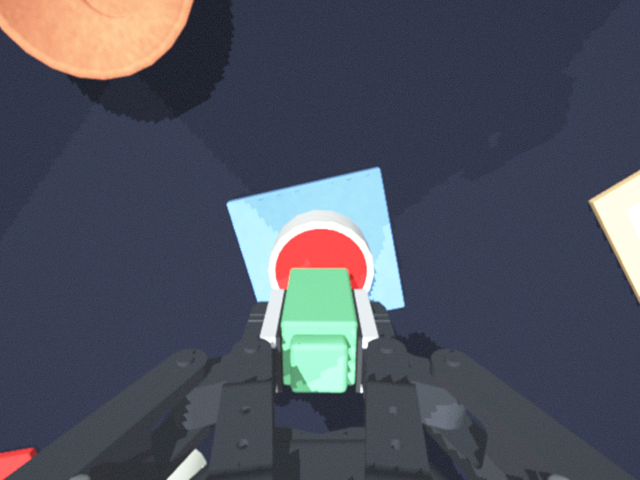

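View pics/s8.png

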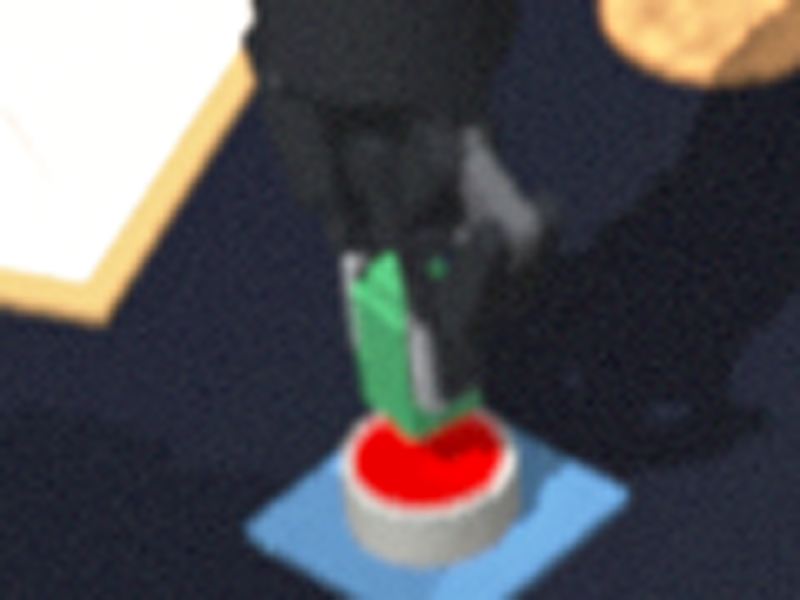

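```bash
python3 -m inch '[[-0.0012,-0.001,0.005,0,1],[-0.0012,-0.001,0.01,0,1],[-0.0012,-0.001,0.014,0,1],[-0.0012,-0.001,0.014,0,1],[-0.0012,-0.001,0.014,0,1]]'; python3 - <<'E'
from heldfit import *
o=bot.get_obs(); C=cam("wrist",o); im=bot.camera("wrist"); cv2.imwrite("pics/w9.png",im[:,:,::-1])
cv2.imwrite("pics/w9c.png",cv2.resize(im[180:330,220:420],None,fx=4,fy=4)[:,:,::-1])
v=im.copy()
for c,z,r in(((.6333,.166),.028,.027),((.6333,.166),.006,.027)):
    for u in proj(C,ring(r,z,90)+[*c,0]): cv2.circle(v,tuple(int(round(a)) for a in u),0,(255,255,0),-1)
cv2.imwrite("pics/w9o.png",cv2.resize(v[180:330,220:420],None,fx=4,fy=4,interpolation=cv2.INTER_NEAREST)[:,:,::-1])
E
python3 go.py .6325 .1655 .043 63
```

```text
clock: 18.73
eef_pos: [0.6326, 0.1653, 0.0485]
tool_rot: [0.853, 0.522, 0.0, 0.0]
ft_force: [-0.7, -0.1, -1.8]
grip_width: 0.0248
pos [0.6327 0.1653 0.0486] yaw 62.95 w 0.0254 F [ 0.4  0.3 -0.9] t 18.77 j6 2.3 tiltz [ 2.e-04  1.e-04 -1.e+00]
shift [ 0.0001 -0.0002  0.0056] turn -0.0004 rows>= 0.1 0.0
```

View pics/w9o.png

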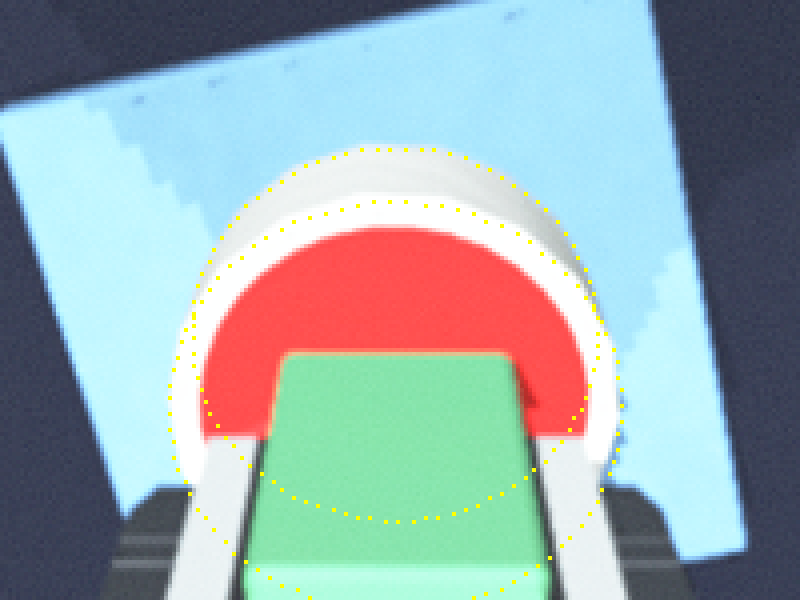

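The overlay of the expected tin outline matches within 1 mm, and the seal is centred over it. Now I'll lower it.

```bash
python3 -m inch '[[0,0,0.002,0,1],[0,0,0.004,0,1],[0,0,0.0055,0,1],[0,0,0.0055,0,1]]';python3 -m inch '[[0,0,0.0007,0,1],[0,0,0.0014,0,1],[0,0,0.0014,0,1]]';python3 -m inch '[[0,0,0.0006,0,1],[0,0,0.0012,0,1],[0,0,0.0012,0,1]]'
```

```text
clock: 19.27
eef_pos: [0.6323, 0.1652, 0.0427]
tool_rot: [0.853, 0.522, -0.0, -0.0]
ft_force: [-0.1, -0.6, -1.4]
grip_width: 0.0246
clock: 19.65
eef_pos: [0.6325, 0.1652, 0.0415]
tool_rot: [0.853, 0.522, -0.0, -0.0]
ft_force: [-0.4, 0.2, -0.2]
grip_width: 0.0249
clock: 20.02
eef_pos: [0.6326, 0.1653, 0.0411]
tool_rot: [0.853, 0.522, 0.0, 0.0]
ft_force: [-1.7, 0.0, 4.6]
grip_width: 0.0253
```

```bash
python3 -m inch '[[0,0,-0.0006,0,0.75],[0,0,-0.0006,0,0.6],[0,0,-0.0006,0,0.5],[0,0,-0.0006,0,0.3],[0,0,-0.0006,0,0],[0,0,-0.0006,0,0]]'; python3 -m inch '[[0,0,-0.01,0,0],[0,0,-0.03,0,0],[0,0,-0.07,0,0],[0.0,0,-0.11,0,0],[0,0,-0.14,0,0],[0,0,-0.14,0,0],[0,0,-0.14,0,0]]'; python3 snap.py wrist w10; python3 snap.py side s10 150 180 120 90; python3 go.py .465 .068 .2 90
```

```text
clock: 20.78
eef_pos: [0.6325, 0.1653, 0.0409]
tool_rot: [0.853, 0.522, -0.0, 0.0]
ft_force: [-0.4, -0.2, -0.2]
grip_width: 0.0852
clock: 21.65
eef_pos: [0.6322, 0.1652, 0.1807]
tool_rot: [0.853, 0.522, -0.0, -0.0]
ft_force: [-0.1, -0.5, -0.4]
grip_width: 0.0854
pos [0.6316 0.165  0.1794] yaw 62.95 w 0.0856 F [0.  1.1 0.8] t 21.75 j6 2.3 tiltz [-2.8e-03 -7.0e-04 -1.0e+00]
shift [-0.1622 -0.1043 -0.02  ] turn -0.2254 rows>= 3.1 2.5
```

View pics/w10.png

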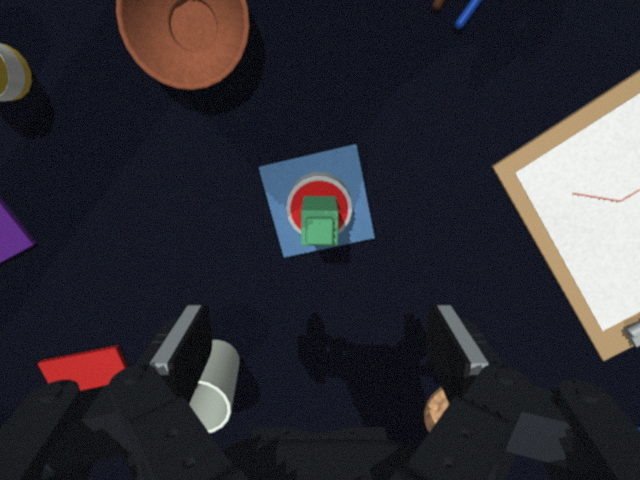

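View pics/s10.png

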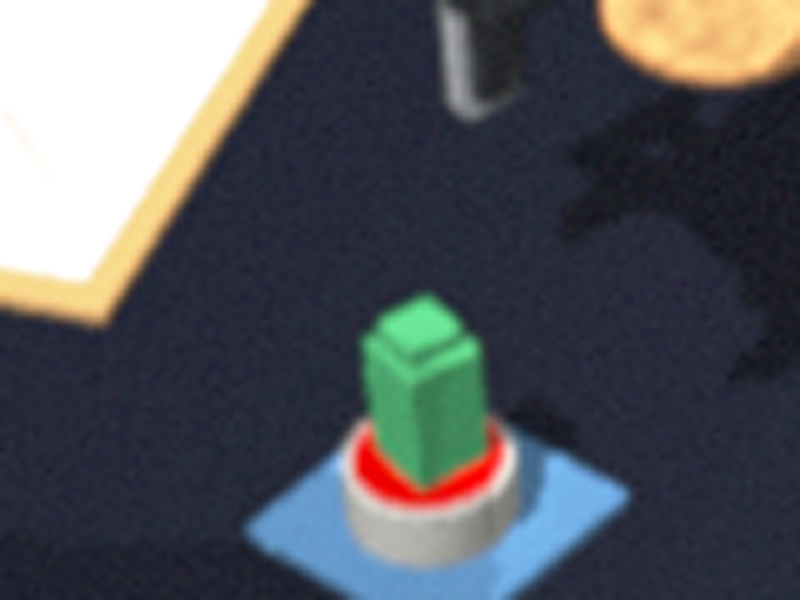

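The seal stands upright in the middle of the tin, in the wrist view at (319,222) and in the side crop. On to the cup.

```bash
python3 -m inch '[[-0.04,-0.03,-0.02,-0.08,0],[-0.09,-0.07,-0.02,-0.16,0],[-0.147,-0.112,-0.02,-0.225,0],[-0.147,-0.112,-0.02,-0.225,0],[-0.147,-0.112,-0.02,-0.225,0],[-0.147,-0.112,-0.02,-0.225,0],[-0.147,-0.112,-0.02,-0.225,0]]'; python3 - <<'E'
from heldfit import *
o=bot.get_obs(); C=cam("wrist",o); im=bot.camera("wrist"); cv2.imwrite("pics/w11.png",im[:,:,::-1])
seed=SEED["cup"]
b=(im.min(2)>85); r=mask(np.repeat((b*255).astype(np.uint8)[:,:,None],3,2),C,"cup",seed,pad=14)
h=hullstat(r[0]); p=fitxy("cup",h,C,0,0,np.array(seed)); print(p.round(4),r[1],h[1]/hullstat(proj(C,world("cup",*p,0,0)))[1])
v=im.copy()
for u in np.r_[proj(C,world("cup",*p,0,0))]: cv2.circle(v,tuple(int(round(a)) for a in u),1,(255,0,0),-1)
cv2.imwrite("pics/w11o.png",v[:,:,::-1])
E
python3 go.py .465 .067 .04 90
```

```text
clock: 22.62
eef_pos: [0.4673, 0.0858, 0.2009]
tool_rot: [0.707, 0.707, 0.0, 0.0]
ft_force: [0.0, 0.8, 0.3]
grip_width: 0.0856
[0.4656 0.0664] False 1.0625200476553378
pos [0.4671 0.0858 0.2008] yaw 89.98 w 0.0853 F [-0.1  0.1 -0.3] t 22.68 j6 1.75 tiltz [ 1.e-04  1.e-04 -1.e+00]
shift [-0.0188 -0.0021  0.1608] turn -0.0002 rows>= 2.6 0.0
```

View pics/w11o.png

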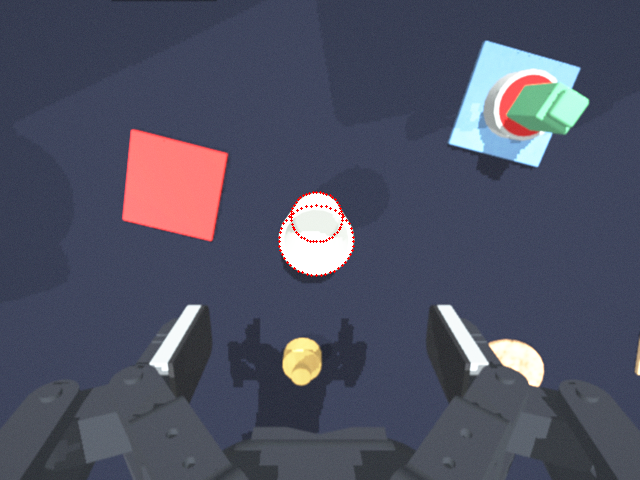

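The cup outline fits at (0.4656, 0.0665).

```bash
python3 -m inch '[[-0.01,-0.001,0.03,0,0],[-0.0193,-0.0015,0.07,0,0],[-0.0193,-0.0015,0.11,0,0],[-0.0193,-0.0015,0.145,0,0],[-0.0193,-0.0015,0.17,0,0],[-0.0193,-0.0015,0.183,0,0],[-0.0193,-0.0015,0.184,0,0],[-0.0193,-0.0015,0.184,0,0]]';python3 go.py .4656 .0665 .016 90; python3 -m inch '[[0,0,0,0,0.2],[0,0,0,0,0.3],[0,0,0,0,0.4],[0,0,0,0,0.6],[0,0,0,0,1],[0,0,0,0,1]]'; python3 go.py .4656 .0665 .016 90
```

```text
clock: 23.68
eef_pos: [0.4654, 0.0662, 0.0178]
tool_rot: [0.707, 0.707, 0.001, 0.0]
ft_force: [0.0, 0.1, -0.1]
grip_width: 0.0855
pos [0.4654 0.0662 0.0178] yaw 89.96 w 0.0855 F [ 0.   0.1 -0.1] t 23.68 j6 1.71 tiltz [ 1.6e-03  2.0e-04 -1.0e+00]
shift [0.0003 0.0002 0.0018] turn -0.0003 rows>= 0.0 0.0
clock: 24.42
eef_pos: [0.465, 0.0661, 0.018]
tool_rot: [0.707, 0.707, 0.001, 0.0]
ft_force: [-0.7, -0.8, 5.2]
grip_width: 0.0534
pos [0.465  0.0661 0.018 ] yaw 89.95 w 0.0534 F [-0.7 -0.8  5.2] t 24.43 j6 1.71 tiltz [ 1.6e-03  3.0e-04 -1.0e+00]
shift [0.0004 0.0006 0.002 ] turn -0.0004 rows>= 0.0 0.0
```

```bash
python3 -m inch '[[0,0,-0.005,0,1],[0,0,-0.02,0,1],[0,0,-0.05,0,1],[0,0,-0.08,0,1],[0,0,-0.1,0,1],[0,0,-0.1,0,1]]'; python3 -m inch '[[-0.02,0.02,0,0,1],[-0.05,0.057,0,0,1],[-0.09,0.1,0,0,1],[-0.13,0.147,0,0,1],[-0.16,0.18,0,0,1],[-0.177,0.2015,0,0,1],[-0.177,0.2015,0,0,1],[-0.177,0.2015,0,0,1],[-0.177,0.2015,0,0,1]]';  python3 - <<'E'
from heldfit import *
o=bot.get_obs(); C=cam("wrist",o); im=bot.camera("wrist"); v=im.copy()
z=o["eef_pos"][2]-.018
for P,c in((world("cup",*o["eef_pos"][:2],z,0),(255,0,0)),(ring(.044,.005)+[.6668,-.1117,0],(0,255,0))):
    for u in proj(C,P): cv2.circle(v,tuple(int(round(a)) for a in u),1,c,-1)
cv2.imwrite("pics/w12o.png",v[:,:,::-1])
E
python3 go.py .6668 -.1117 .03 90
```

```text
clock: 25.18
eef_pos: [0.4657, 0.0661, 0.1186]
tool_rot: [0.707, 0.707, 0.002, 0.001]
ft_force: [0.1, 1.7, -1.0]
grip_width: 0.0539
clock: 26.3
eef_pos: [0.6648, -0.1102, 0.1166]
tool_rot: [0.707, 0.707, -0.0, -0.001]
ft_force: [0.2, -0.1, -1.2]
grip_width: 0.0538
pos [ 0.665  -0.1103  0.117 ] yaw 90.01 w 0.0536 F [-0.4  0.2 -1.4] t 26.35 j6 1.41 tiltz [-8.e-04  2.e-04 -1.e+00]
shift [-0.0014  0.0019  0.087 ] turn 0.0001 rows>= 1.4 0.0
```

View pics/w12o.png

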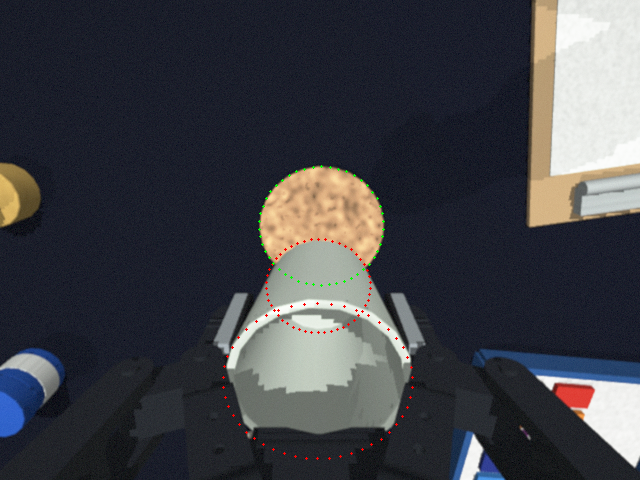

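The coaster outline (green) and the predicted cup (red) both match the picture. Lowering.

```bash
python3 -m inch '[[-0.0014,0.0019,0.02,0,1],[-0.0014,0.0019,0.045,0,1],[-0.0014,0.0019,0.065,0,1],[-0.0014,0.0019,0.08,0,1],[-0.0014,0.0019,0.088,0,1],[-0.0014,0.0019,0.088,0,1],[-0.0014,0.0019,0.088,0,1]]'; python3 go.py .6668 -.1117 .0235 90;python3 -m inch '[[0,0,0.0015,0,1],[0,0,0.003,0,1],[0,0,0.004,0,1],[0,0,0.004,0,1]]'; python3 go.py .6668 -.1117 .0235 90
```

```text
clock: 27.22
eef_pos: [0.6684, -0.1127, 0.03]
tool_rot: [0.707, 0.707, 0.0, 0.001]
ft_force: [-0.0, -0.4, -0.9]
grip_width: 0.0536
pos [ 0.6684 -0.1127  0.03  ] yaw 89.95 w 0.0536 F [-0.  -0.4 -0.9] t 27.23 j6 1.4 tiltz [ 1.7e-03 -3.0e-04 -1.0e+00]
shift [ 0.001  -0.0016  0.0065] turn -0.0004 rows>= 0.1 0.0
clock: 27.72
eef_pos: [0.6675, -0.1126, 0.0248]
tool_rot: [0.707, 0.707, -0.0, -0.0]
ft_force: [-0.4, 0.3, -0.5]
grip_width: 0.054
pos [ 0.6675 -0.1126  0.0248] yaw 89.95 w 0.054 F [-0.4  0.3 -0.5] t 27.73 j6 1.4 tiltz [-3.e-04  0.e+00 -1.e+00]
shift [ 0.0009 -0.0007  0.0013] turn -0.0004 rows>= 0.0 0.0
```

```bash
python3 -m inch '[[0.0008,-0.0006,0.0006,0,1],[0.0008,-0.0006,0.0012,0,1],[0.0008,-0.0006,0.0012,0,1]]';python3 -m inch '[[0,0,0.0007,0,1],[0,0,0.0012,0,1],[0,0,0.0012,0,1]]'; python3 go.py .6668 -.1117 .0235 90
```

```text
clock: 28.1
eef_pos: [0.667, -0.1117, 0.0237]
tool_rot: [0.707, 0.707, -0.0, -0.0]
ft_force: [-0.3, -0.6, -1.0]
grip_width: 0.0537
clock: 28.48
eef_pos: [0.6672, -0.1119, 0.0231]
tool_rot: [0.707, 0.707, 0.0, 0.0]
ft_force: [-1.0, 0.1, 1.8]
grip_width: 0.0539
pos [ 0.6672 -0.1119  0.0231] yaw 89.95 w 0.0539 F [-1.   0.1  1.8] t 28.48 j6 1.41 tiltz [ 5.e-04 -1.e-04 -1.e+00]
shift [ 0.0002 -0.0004 -0.0004] turn -0.0004 rows>= 0.0 0.0
```

```bash
python3 -m inch '[[0,0,0,0,0.35],[0,0,0,0,0.3],[0,0,0,0,0.2],[0,0,0,0,0.1],[0,0,0,0,0],[0,0,0,0,0]]'; python3 -m inch '[[0,0,-0.01,0,0],[0,0,-0.03,0,0],[0,0,-0.07,0,0],[0.0,0,-0.11,0,0],[0,0,-0.14,0,0],[0,0,-0.16,0,0],[0,0,-0.16,0,0]]'; python3 - <<'E'
from heldfit import *
o=bot.get_obs(); C=cam("wrist",o); im=bot.camera("wrist"); v=im.copy()
for P,c in((world("cup",.6668,-.1117,.005,0),(255,0,0)),(ring(.044,.005)+[.6668,-.1117,0],(0,255,0))):
    for u in proj(C,P): cv2.circle(v,tuple(int(round(a)) for a in u),1,c,-1)
cv2.imwrite("pics/w13o.png",v[:,:,::-1])
E
python3 go.py .434 -.235 .2 90
```

```text
clock: 29.22
eef_pos: [0.667, -0.1118, 0.0226]
tool_rot: [0.707, 0.707, -0.0, -0.0]
ft_force: [0.9, -0.2, 0.4]
grip_width: 0.085
clock: 30.1
eef_pos: [0.6685, -0.112, 0.1858]
tool_rot: [0.707, 0.707, 0.002, 0.002]
ft_force: [1.0, -0.8, -0.5]
grip_width: 0.0856
pos [ 0.6676 -0.1119  0.1838] yaw 89.96 w 0.0857 F [ 0.5 -0.1 -0.3] t 30.15 j6 1.41 tiltz [ 2.4e-03 -5.0e-04 -1.0e+00]
shift [-0.1233 -0.2335 -0.0167] turn -0.0003 rows>= 4.2 0.0
```

View pics/w13o.png

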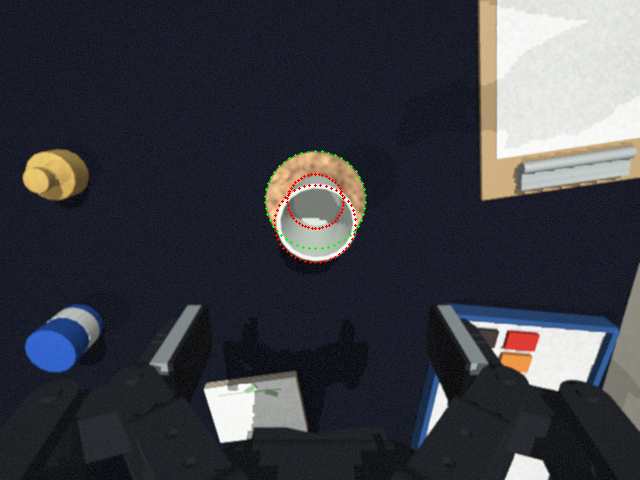

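The cup is centred on the coaster, with the outlines matching at (315,222). Next is the blue jar.

```bash
python3 -m inch '[[-0.02,-0.04,0,0,0],[-0.045,-0.1,-0.01,0,0],[-0.07,-0.155,-0.016,0,0],[-0.09,-0.2,-0.016,0,0],[-0.103,-0.233,-0.016,0,0],[-0.103,-0.233,-0.016,0,0],[-0.103,-0.233,-0.016,0,0],[-0.103,-0.233,-0.016,0,0]]'; python3 - <<'E'
from heldfit import *
o=bot.get_obs(); C=cam("wrist",o); im=bot.camera("wrist"); v=im.copy(); i=im.astype(int)
M["jartop"]=ring(.022,.048)
b=(i[:,:,2]>110)&(i[:,:,2]-i[:,:,0]>60)
s=np.array(SEED["blue_jar"]); h,st=comp(b,proj(C,[*s,.04])[0]); p=fitxy("jartop",h,C,0,0,s); print(st,p.round(4),h[1]/hullstat(proj(C,world("jartop",*p,0,0)))[1])
for u in proj(C,world("blue_jar",*p,0,0)): cv2.circle(v,tuple(int(round(a)) for a in u),0,(255,0,0),-1)
cv2.imwrite("pics/w14o.png",v[:,:,::-1])
E
python3 go.py .4345 -.235 .01 90
```

```text
clock: 31.15
eef_pos: [0.4348, -0.2142, 0.1981]
tool_rot: [0.707, 0.707, 0.0, -0.0]
ft_force: [0.4, 0.3, 0.1]
grip_width: 0.0852
[ 291  206   55   56 2380] [ 0.4347 -0.2333] 1.1495880719714504
pos [ 0.4348 -0.2142  0.1981] yaw 90.03 w 0.0851 F [ 0.1 -0.1 -0.4] t 31.2 j6 1.11 tiltz [-4.e-04  3.e-04 -1.e+00]
shift [-0.0209 -0.0002  0.1881] turn 0.0002 rows>= 3.0 0.0
```

View pics/w14o.png

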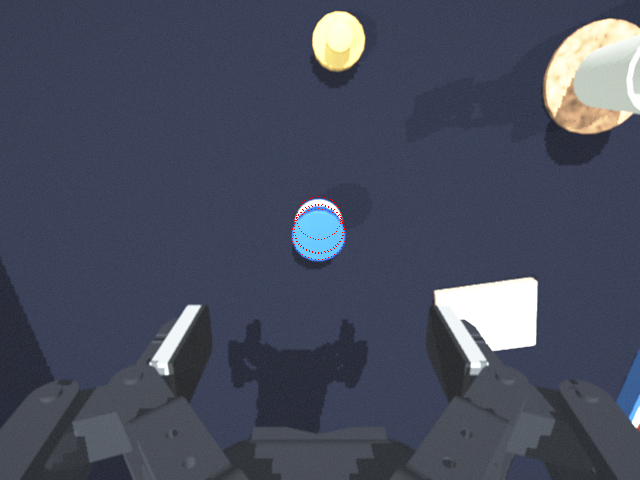

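```bash
python3 -m inch '[[-0.01,0,0.04,0,0],[-0.0205,0,0.09,0,0],[-0.0205,0,0.13,0,0],[-0.0205,0,0.16,0,0],[-0.0205,0,0.18,0,0],[-0.0205,0,0.189,0,0],[-0.0205,0,0.189,0,0],[-0.0205,0,0.189,0,0]]';python3 -m inch '[[0,0,0,0,0.3],[0,0,0,0,0.4],[0,0,0,0,0.5],[0,0,0,0,0.7],[0,0,0,0,1],[0,0,0,0,1]]'; python3 go.py .4347 -.2345 .01 90;python3 -m inch '[[0,0,-0.005,0,1],[0,0,-0.02,0,1],[0,0,-0.05,0,1],[0,0,-0.08,0,1],[0,0,-0.1,0,1],[0,0,-0.12,0,1],[0,0,-0.12,0,1]]';python3 go.py .6499 .0272 .13
```

```text
clock: 32.2
eef_pos: [0.4349, -0.2354, 0.0104]
tool_rot: [0.707, 0.707, 0.0, 0.001]
ft_force: [-0.4, -0.6, 0.2]
grip_width: 0.0855
clock: 32.95
eef_pos: [0.4343, -0.2353, 0.0103]
tool_rot: [0.707, 0.707, 0.0, 0.001]
ft_force: [-2.0, -0.1, 5.0]
grip_width: 0.0429
pos [ 0.4343 -0.2353  0.0103] yaw 89.95 w 0.0429 F [-2.  -0.1  5. ] t 32.95 j6 1.08 tiltz [ 9.e-04 -5.e-04 -1.e+00]
shift [0.0008 0.0004 0.0003] turn -0.0004 rows>= 0.0 0.0
clock: 33.83
eef_pos: [0.4353, -0.2359, 0.1318]
tool_rot: [0.707, 0.707, 0.001, 0.002]
ft_force: [-0.0, 0.1, -1.3]
grip_width: 0.0428
pos [ 0.4353 -0.2359  0.1318] yaw 89.95 w 0.0428 F [-0.   0.1 -1.3] t 33.83 j6 1.08 tiltz [ 0.0041 -0.0022 -1.    ]
shift [0.2633 0.2144 0.0021] turn -0.0004 rows>= 5.4 0.0
```

```bash
python3 -m inch '[[0.02,0.016,0,0,1],[0.055,0.045,0,0,1],[0.1,0.08,0,0,1],[0.145,0.118,0,0,1],[0.19,0.155,0,0,1],[0.225,0.183,0,0,1],[0.262,0.2145,0,0,1],[0.262,0.2145,0,0,1],[0.262,0.2145,0,0,1]]'; python3 go.py .6499 .0265 .03; python3 - <<'E'
from heldfit import *
o=bot.get_obs(); C=cam("wrist",o); im=bot.camera("wrist"); v=im.copy()
i=im.astype(int); M["jartop"]=ring(.022,.048)
zb=o["eef_pos"][2]-.0103
for P,c in((world("blue_jar",*(o["eef_pos"][:2]+[0,.0008]),zb,0),(255,0,0)),):
    for u in proj(C,P): cv2.circle(v,tuple(int(round(a)) for a in u),0,c,-1)
cv2.imwrite("pics/w15o.png",v[:,:,::-1])
E
```

```text
clock: 34.95
eef_pos: [0.6476, 0.0266, 0.1282]
tool_rot: [0.707, 0.707, -0.001, -0.001]
ft_force: [-0.4, -0.5, -0.8]
grip_width: 0.0426
pos [0.6476 0.0266 0.1282] yaw 89.97 w 0.0426 F [-0.4 -0.5 -0.8] t 34.95 j6 1.61 tiltz [-2.9e-03 -6.0e-04 -1.0e+00]
shift [-0.      0.0026  0.0982] turn -0.0002 rows>= 1.6 0.0
```

View pics/w15o.png

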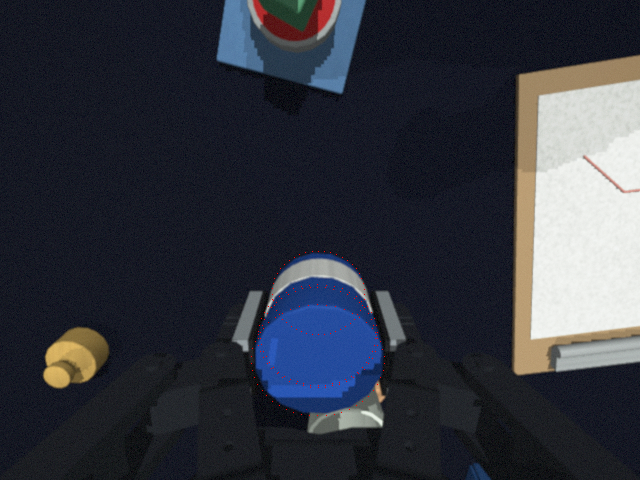

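```bash
python3 -m inch '[[0,0.002,0.02,0,1],[0,0.0015,0.045,0,1],[0,0.0015,0.07,0,1],[0,0.0015,0.09,0,1],[0,0.0015,0.1,0,1],[0,0.0015,0.1,0,1],[0,0.0015,0.1,0,1]]'; python3 go.py .6499 .0265 .0135;
```

```text
clock: 35.88
eef_pos: [0.6508, 0.0264, 0.0308]
tool_rot: [0.708, 0.707, 0.001, 0.001]
ft_force: [1.0, -1.2, -1.3]
grip_width: 0.0424
pos [0.6508 0.0264 0.0308] yaw 89.92 w 0.0424 F [ 1.  -1.2 -1.3] t 35.88 j6 1.61 tiltz [ 0.0018  0.     -1.    ]
shift [ 0.0001 -0.0009  0.0172] turn -0.0006 rows>= 0.3 0.0
```

```bash
python3 -m inch '[[0,-0.0005,0.005,0,1],[0,-0.0005,0.01,0,1],[0,-0.0005,0.015,0,1],[0,-0.0005,0.017,0,1],[0,-0.0005,0.017,0,1]]'; python3 go.py .6499 .0265 .0105; python3 -m inch '[[0,0,0.001,0,1],[0,0,0.002,0,1],[0,0,0.002,0,1]]'; python3 go.py .6499 .0265 .0105
```

```text
clock: 36.5
eef_pos: [0.6494, 0.0267, 0.0122]
tool_rot: [0.707, 0.707, -0.0, -0.0]
ft_force: [-0.4, -0.2, -1.9]
grip_width: 0.0426
pos [0.6494 0.0267 0.0122] yaw 89.96 w 0.0426 F [-0.4 -0.2 -1.9] t 36.5 j6 1.61 tiltz [-6.e-04 -0.e+00 -1.e+00]
shift [-0.0002  0.0005  0.0017] turn -0.0004 rows>= 0.0 0.0
clock: 36.88
eef_pos: [0.6497, 0.0267, 0.0106]
tool_rot: [0.707, 0.707, 0.0, -0.0]
ft_force: [-1.0, 0.6, -0.8]
grip_width: 0.0421
pos [0.6497 0.0267 0.0106] yaw 89.95 w 0.0421 F [-1.   0.6 -0.8] t 36.88 j6 1.61 tiltz [-0.  0. -1.]
shift [-0.0002  0.0002  0.0001] turn -0.0004 rows>= 0.0 0.0
```

```bash
python3 -m inch '[[0,0,0.0005,0,1],[0,0,0.001,0,1],[0,0,0.001,0,1]]'; python3 go.py .6499 .0265 .0105; 
```

```text
clock: 37.25
eef_pos: [0.6497, 0.0267, 0.0104]
tool_rot: [0.707, 0.707, 0.0, 0.0]
ft_force: [-3.0, -0.2, 5.3]
grip_width: 0.0425
pos [0.6497 0.0267 0.0104] yaw 89.95 w 0.0425 F [-3.  -0.2  5.3] t 37.25 j6 1.61 tiltz [ 5.e-04  0.e+00 -1.e+00]
shift [-0.0002  0.0002 -0.0001] turn -0.0004 rows>= 0.0 0.0
```

```bash
python3 -m inch '[[0,0,-0.0007,0,0.45],[0,0,-0.0007,0,0.4],[0,0,-0.0007,0,0.3],[0,0,-0.0007,0,0.2],[0,0,-0.0007,0,0],[0,0,-0.0007,0,0]]'; python3 -m inch '[[0,0,-0.01,0,0],[0,0,-0.03,0,0],[0,0,-0.07,0,0],[0.0,0,-0.11,0,0],[0,0,-0.15,0,0],[0,0,-0.19,0,0],[0,0,-0.19,0,0],[0,0,-0.19,0,0]]'; cat > chk.py <<'E'
import sys
from heldfit import *
def overlay(tag,items):
    o=bot.get_obs(); C=cam("wrist",o); im=bot.camera("wrist"); v=im.copy()
    np.savez(f"pics/{tag}.npz",im=im,K=C[0],R=C[1],t=C[2])
    for P in items:
        for u in proj(C,P): cv2.circle(v,tuple(int(round(a)) for a in u),0,(255,0,255),-1)
    cv2.imwrite(f"pics/{tag}.png",v[:,:,::-1])
E
python3 - <<'E'
from chk import *
overlay("w16",[world("blue_jar",.6499,.0272,0,0),ring(.044,.005)+[.6668,-.1117,0],ring(.027,.028)+[.633,.1662,0],world("tile",.633,.1662,0,np.radians(77)),world("weight",.45,-.0862,0,0)])
E
python3 go.py .45 -.07 .2
```

```text
clock: 38.0
eef_pos: [0.6497, 0.0267, 0.0103]
tool_rot: [0.707, 0.707, 0.0, 0.0]
ft_force: [-0.0, -0.4, 0.5]
grip_width: 0.0859
clock: 39.0
eef_pos: [0.6495, 0.0267, 0.2005]
tool_rot: [0.707, 0.707, 0.0, 0.0]
ft_force: [0.0, -1.1, -0.7]
grip_width: 0.0855
pos [0.649  0.0267 0.1994] yaw 89.95 w 0.0854 F [-0.2 -1.2 -1. ] t 39.05 j6 1.61 tiltz [-0.0018 -0.     -1.    ]
shift [-0.0969 -0.1989 -0.0002] turn -0.0004 rows>= 3.5 0.0
```

View pics/w16.png

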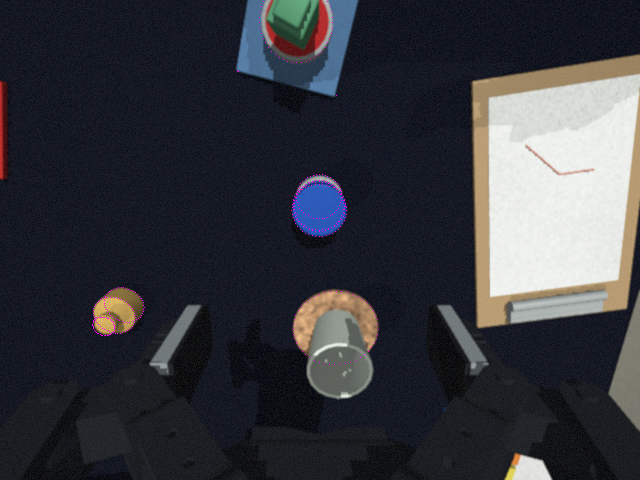

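The jar stands on the predicted outline at (319,207), midway between coaster and tile. On to the weight.

```bash
python3 -m inch '[[-0.02,-0.04,0,0,0],[-0.04,-0.09,0,0,0],[-0.07,-0.14,0,0,0],[-0.09,-0.18,0,0,0],[-0.097,-0.199,0,0,0],[-0.097,-0.199,0,0,0],[-0.097,-0.199,0.02,0,0],[-0.097,-0.199,0.02,0,0],[-0.097,-0.199,0.02,0,0]]'; python3 - <<'E'
from chk import *
overlay("w17",[world("weight",.45,-.0862,0,0)])
d=np.load("pics/w17.npz"); C=(d["K"],d["R"],d["t"]); i=d["im"].astype(int)
b=(i[:,:,0]>100)&(i[:,:,0]-i[:,:,2]>35); s=np.array([.45,-.0862]); h,st=comp(b,proj(C,[*s,.02])[0]); p=fitxy("weight",h,C,0,0,s)
print(st,p.round(4),h[1]/hullstat(proj(C,world("weight",*p,0,0)))[1])
E
python3 go.py .45 -.0862 .001
```

```text
clock: 40.17
eef_pos: [0.4511, -0.0698, 0.1802]
tool_rot: [0.707, 0.707, -0.0, -0.0]
ft_force: [0.8, 0.5, 0.6]
grip_width: 0.0852
[ 293  198   49   52 1337] [ 0.45   -0.0861] 1.0727573681951104
pos [ 0.4513 -0.0699  0.1805] yaw 89.99 w 0.0848 F [1.  0.2 0.9] t 40.23 j6 1.42 tiltz [ 2.e-04  0.e+00 -1.e+00]
shift [-0.0163 -0.0013  0.1795] turn -0.0001 rows>= 2.9 0.0
```

View pics/w17.png

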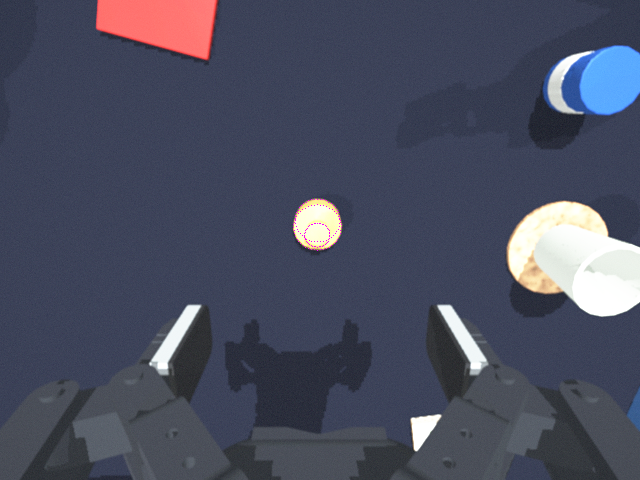

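```bash
python3 -m inch '[[-0.008,-0.001,0.04,0,0],[-0.0163,-0.0013,0.08,0,0],[-0.0163,-0.0013,0.12,0,0],[-0.0163,-0.0013,0.15,0,0],[-0.0163,-0.0013,0.17,0,0],[-0.0163,-0.0013,0.179,0,0],[-0.0163,-0.0013,0.179,0,0],[-0.0163,-0.0013,0.179,0,0]]';python3 go.py .45 -.0862 .001;python3 -m inch '[[0,0,0,0,0.3],[0,0,0,0,0.4],[0,0,0,0,0.5],[0,0,0,0,0.7],[0,0,0,0,1],[0,0,0,0,1],[0,0,0,0,1]]'; python3 go.py .45 -.0862 .001
```

```text
clock: 41.22
eef_pos: [0.4503, -0.0866, 0.0022]
tool_rot: [0.707, 0.707, 0.001, 0.001]
ft_force: [-0.1, -0.1, -0.6]
grip_width: 0.0853
pos [ 0.4503 -0.0866  0.0022] yaw 89.96 w 0.0853 F [-0.1 -0.1 -0.6] t 41.23 j6 1.38 tiltz [ 1.9e-03 -4.0e-04 -1.0e+00]
shift [ 0.0004 -0.0003  0.0012] turn -0.0004 rows>= 0.0 0.0
clock: 42.1
eef_pos: [0.4496, -0.0865, 0.0019]
tool_rot: [0.707, 0.707, 0.0, 0.0]
ft_force: [-0.8, 0.4, 5.4]
grip_width: 0.0373
pos [ 0.4496 -0.0865  0.0019] yaw 89.95 w 0.0373 F [-0.8  0.4  5.4] t 42.1 j6 1.38 tiltz [ 8.e-04 -1.e-04 -1.e+00]
shift [0.0003 0.0004 0.0009] turn -0.0004 rows>= 0.0 0.0
```

```bash
python3 -m inch '[[0,0,-0.004,0,1],[0,0,-0.015,0,1],[0,0,-0.04,0,1],[0,0,-0.07,0,1],[0,0,-0.09,0,1],[0,0,-0.1,0,1],[0,0,-0.1,0,1]]'; python3 go.py .6037 -.3375 .1; python3 -m inch '[[-0.02,0.012,0,0,1],[-0.06,0.037,0,0,1],[-0.1,0.061,0,0,1],[-0.14,0.086,0,0,1],[-0.18,0.11,0,0,1],[-0.22,0.135,0,0,1],[-0.251,0.153,0,0,1],[-0.251,0.153,0,0,1],[-0.251,0.153,0,0,1],[-0.251,0.153,0,0,1]]'; python3 - <<'E'
from chk import *
o=bot.get_obs(); e=o["eef_pos"]
overlay("w18",[world("weight",*(e[:2]),e[2]-.0019,0),world("cards",.6037,-.3375,0,np.radians(6))])
E
python3 go.py .6037 -.3375 .03
```

```text
clock: 42.98
eef_pos: [0.4496, -0.0865, 0.1018]
tool_rot: [0.707, 0.707, 0.0, 0.001]
ft_force: [1.5, -0.3, -2.3]
grip_width: 0.0376
pos [ 0.4496 -0.0865  0.1018] yaw 89.95 w 0.0376 F [ 1.5 -0.3 -2.3] t 42.98 j6 1.38 tiltz [ 1.3e-03 -3.0e-04 -1.0e+00]
shift [-0.2509  0.1543  0.0021] turn -0.0004 rows>= 4.7 0.0
clock: 44.22
eef_pos: [0.6014, -0.3363, 0.1007]
tool_rot: [0.707, 0.707, -0.0, -0.001]
ft_force: [0.1, 0.0, -2.8]
grip_width: 0.0374
pos [ 0.6016 -0.3364  0.1012] yaw 90.02 w 0.0378 F [ 0.6 -0.1 -1.8] t 44.27 j6 1.06 tiltz [-9.e-04  6.e-04 -1.e+00]
shift [-0.0012  0.0021  0.0712] turn 0.0001 rows>= 1.1 0.0
```

View pics/w18.png

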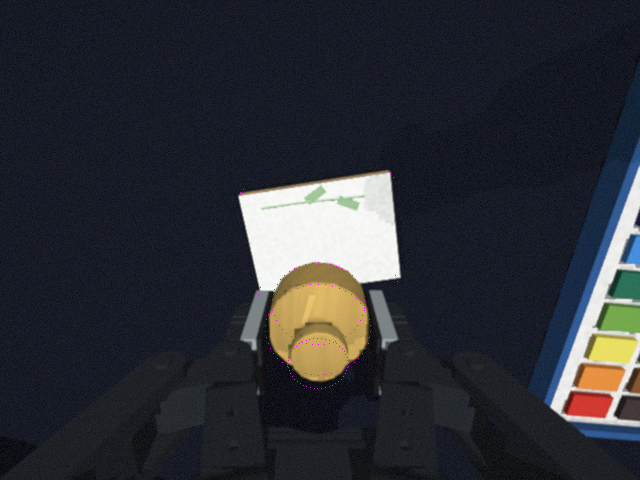

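```bash
python3 - <<'E'
from fit import *
d=np.load("pics/w18.npz"); C=(d["K"],d["R"],d["t"])
P=[atz(C,u,.01) for u in((240.5,194),(389,172.5),(400.5,277))]
print([p.round(4) for p in P],((P[0]+P[2])/2).round(4),np.linalg.norm(P[0]-P[1]),np.linalg.norm(P[1]-P[2]))
print(proj(C,world("cards",.6037,-.3375,0,np.radians(6))).round(0).tolist())
E
python3 -m inch '[[-0.0012,0.002,0.02,0,1],[-0.0012,0.002,0.04,0,1],[-0.0012,0.002,0.06,0,1],[-0.0012,0.002,0.072,0,1],[-0.0012,0.002,0.077,0,1],[-0.0012,0.002,0.077,0,1],[-0.0012,0.002,0.077,0,1]]'; python3 go.py .6037 -.3375 .015
```

```text
[array([ 0.5523, -0.3079,  0.01  ]), array([ 0.6451, -0.2942,  0.01  ]), array([ 0.6572, -0.3653,  0.01  ])] [ 0.6047 -0.3366  0.01  ] 0.09381391197887508 0.07213720817605858
[[260.0, 287.0], [258.0, 294.0], [243.0, 189.0], [240.0, 192.0], [395.0, 275.0], [397.0, 281.0], [390.0, 174.0], [393.0, 177.0]]
clock: 45.15
eef_pos: [0.6047, -0.3391, 0.0254]
tool_rot: [0.707, 0.707, 0.0, 0.001]
ft_force: [-0.2, 0.5, -2.7]
grip_width: 0.0374
pos [ 0.6047 -0.3391  0.0254] yaw 89.95 w 0.0374 F [-0.2  0.5 -2.7] t 45.15 j6 1.06 tiltz [ 1.6e-03 -9.0e-04 -1.0e+00]
shift [ 0.0016 -0.001   0.0104] turn -0.0004 rows>= 0.2 0.0
```

```bash
python3 -m inch '[[0.0006,-0.0002,0.004,0,1],[0.0012,-0.0003,0.008,0,1],[0.0012,-0.0003,0.0105,0,1],[0.0012,-0.0003,0.0105,0,1]]'; python3 go.py .604 -.3372 .0125; python3 -m inch '[[0,0,0.0008,0,1],[0,0,0.0015,0,1],[0,0,0.0015,0,1]]'; python3 go.py .604 -.3372 .0125
```

```text
clock: 45.65
eef_pos: [0.6035, -0.3374, 0.0133]
tool_rot: [0.707, 0.707, -0.0, -0.0]
ft_force: [-0.4, 0.3, -2.6]
grip_width: 0.0375
pos [ 0.6035 -0.3374  0.0133] yaw 89.96 w 0.0375 F [-0.4  0.3 -2.6] t 45.65 j6 1.06 tiltz [-8.e-04  4.e-04 -1.e+00]
shift [0.0002 0.0005 0.0008] turn -0.0004 rows>= 0.0 0.0
clock: 46.02
eef_pos: [0.6037, -0.3376, 0.0123]
tool_rot: [0.707, 0.707, -0.0, -0.0]
ft_force: [0.7, -0.7, -2.3]
grip_width: 0.0374
pos [ 0.6037 -0.3376  0.0123] yaw 89.95 w 0.0374 F [ 0.7 -0.7 -2.3] t 46.02 j6 1.06 tiltz [-0. -0. -1.]
shift [ 0.0004  0.0003 -0.0002] turn -0.0004 rows>= 0.0 0.0
```

```bash
python3 -m inch '[[0,0,0.0005,0,1],[0,0,0.001,0,1],[0,0,0.001,0,1]]'; python3 go.py .604 -.3372 .0125;
```

```text
clock: 46.4
eef_pos: [0.6039, -0.3376, 0.0121]
tool_rot: [0.707, 0.707, 0.0, 0.0]
ft_force: [-0.8, 1.6, 2.8]
grip_width: 0.0375
pos [ 0.6039 -0.3376  0.0121] yaw 89.95 w 0.0375 F [-0.8  1.6  2.8] t 46.4 j6 1.06 tiltz [ 5.e-04 -3.e-04 -1.e+00]
shift [ 0.0004  0.0001 -0.0004] turn -0.0004 rows>= 0.0 0.0
```

```bash
python3 -m inch '[[0,0,-0.0003,0,0.5],[0,0,-0.0003,0,0.4],[0,0,-0.0003,0,0.3],[0,0,-0.0003,0,0.2],[0,0,-0.0003,0,0],[0,0,-0.0003,0,0]]'; python3 -m inch '[[0,0,-0.01,0,0],[0,0,-0.03,0,0],[0,0,-0.07,0,0],[0.0,0,-0.11,0,0],[0,0,-0.15,0,0],[0,0,-0.19,0,0],[0,0,-0.19,0,0],[0,0,-0.19,0,0]]'; python3 - <<'E'
from chk import *
overlay("w19",[world("weight",.6039,-.3373,.01,0)])
E
python3 -m inch '[[0.0,-0.04,-0.03,0,0],[0.0,-0.08,-0.06,0,0],[0.0,-0.14,-0.08,0,0],[0.0,-0.2,-0.08,0,0],[0,-0.25,-0.08,0,0],[0,-0.28,-0.08,0,0],[0,-0.28,-0.08,0,0],[0,-0.28,-0.08,0,0]]'; python3 snap.py scene c19; python3 snap.py side s19
```

```text
clock: 47.15
eef_pos: [0.6038, -0.3376, 0.0116]
tool_rot: [0.707, 0.707, 0.0, 0.0]
ft_force: [-0.5, 0.1, 0.4]
grip_width: 0.0854
clock: 48.15
eef_pos: [0.6036, -0.3375, 0.2018]
tool_rot: [0.707, 0.707, 0.0, 0.0]
ft_force: [-0.3, 0.1, -1.2]
grip_width: 0.0853
clock: 49.2
eef_pos: [0.324, -0.3372, 0.2808]
tool_rot: [0.707, 0.707, 0.0, -0.001]
ft_force: [-0.3, -0.2, -0.2]
grip_width: 0.0854
```

View pics/w19.png

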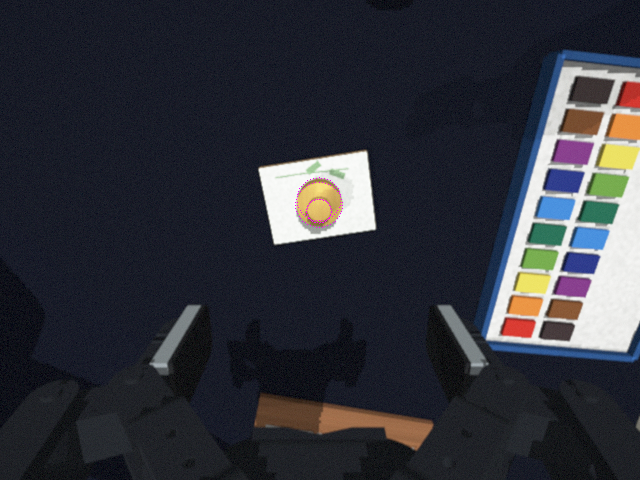

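View pics/c19.png

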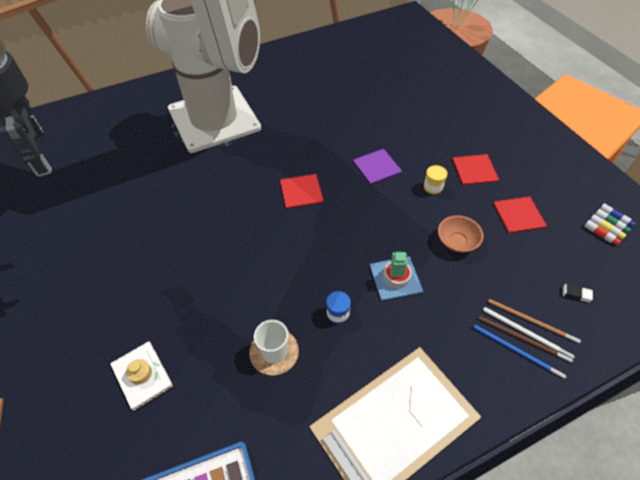

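View pics/s19.png

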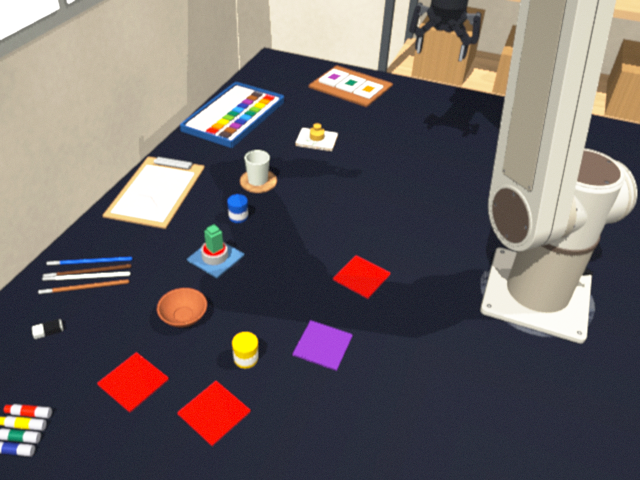

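All five things are placed. The scene view shows the weight at (139,372), the cup at (271,342), the jar at (338,307) and the seal and tin at (399,269). The bystanders have not moved. One last numeric check from the fixed cameras before handing in.

```bash
python3 - <<'E'
from heldfit import *
a={n:(bot.camera(n),cam(n)) for n in("scene","side")}
exp={"blue_jar":(.6499,.0272,0),"yellow_jar":(.46,.3726,0),"bowl":(.6118,.33,0),"coaster":(.6668,-.1117,0)}
for t,e in exp.items():
    hs={n:hullstat(mask(im,C,t,e[:2],z=e[2])[0])[0] for n,(im,C) in a.items() if t!="coaster"}
    if not hs: continue
    s=least_squares(lambda q:np.concatenate([hullstat(proj(a[n][1],world(t,*q,0)))[0]-hs[n] for n in hs]),np.array(e),diff_step=1e-4,x_scale=.01)
    print(t,s.x.round(4),"exp",e)
E
```

```text
blue_jar [0.6499 0.0279 0.0009] exp (0.6499, 0.0272, 0)
yellow_jar [0.4597 0.3727 0.0015] exp (0.46, 0.3726, 0)
bowl [0.6117 0.3302 0.002 ] exp (0.6118, 0.33, 0)
```

```bash
python3 - <<'E'
from workcell import bot
print(bot.job_done()); print(bot.get_obs()["clock"])
E
```

```text
the job is handed in; nothing more can be done
None
the job is handed in; nothing more can be done
```

I set out all five things in the order asked: tin on the blue tile, seal upright on the tin, cup on the coaster, blue jar midway, paperweight on the cards. The job is handed in, at about 49 s on the clock. I lowered each one slowly until the wrist felt it touch, with at most about 10 N, then let go and backed the arm away.

- **Blue jar:** the last fixed-camera check put it at (0.650, 0.028), within 1 mm of the midpoint.
- **Bystanders:** the yellow jar and the bowl stand within about 0.5 mm of where they were.
- **Tin, seal, cup and weight:** I checked these by eye after release. The cup and weight matched drawn outlines, and the tin and seal looked centred and upright. The expected tin outline had matched within 1 mm just before the seal went on. I did not measure these four numerically at the end.

No check failed. The fixed and wrist cameras differed by 1–3 mm, so I used averaged positions.

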